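Fire one shock test on the spring shock tester

TASK

Run one shot on the spring shock tester: slide the specimen carriage back until it just rests against the striker's nose, then draw the striker back by its upright post until the hidden sear catches it, easing it no harder than gently onto the buffer behind the catch, and let go so that it stays cocked. Then, leaving the carriage alone, trip the sear with a gentle press on the paddle so that the striker fires and knocks the carriage down its track. Leave everything else on the bench as it stands.

Things in the scene. Friction and masses are not known exactly. Their poses are not given: they have to be found in the camera images.
- tester: Spring shock tester, fixed to the worktop: grey base plate 100 x 430 x 14 mm high with a latch housing near one end and a carriage track on the other half. Origin on its underside, below the striker's nose at rest; z up, +y along the slide in the striking direction (towards the carriage), -y the cocking direction (towards the housing). The track spans y -6 to 166 mm.
- housing_top (a point): Centre of the top of the closed white latch housing, 64 x 96 mm, top 62 mm above the worktop, spanning y -104 to -200 mm of the tester. Inside, 2.5 mm past the catch, the striker's collar meets a rubber buffer and the pull rises by 3 N more per mm; the buffer may bear 7 N at most (2.3 mm of squeeze). Eased forward from there, a caught striker settles on the sear and the pull falls to nothing.
- push_tab (a point): Point in the upright aluminium tab of the specimen carriage, on its mid plane, 78 mm above the worktop, moves with the carriage. The tab is 30 mm wide (x), 12 mm thick (y), its top is 92 mm above the worktop; from 36 mm up it stands free. Push its +y face towards -y, or pinch it. Carriage friction about 1.3 N.
- carriage (a joint): Slide of the specimen carriage (aluminium, 0.3 kg, with a white test cassette clipped on), metres along +y. 0: its struck face touches the striker's nose with the striker at rest; larger: farther down the track (end stop at 0.070). It starts at 0.035 to 0.060. Pushed on below 0 it drives the striker back against its spring (3 N to start).
- cocking_post (a point): Point on the axis of the striker's upright black post, 95 mm above the worktop; moves with the striker. The post is 14 mm in diameter, its top is 114 mm above the worktop, and it stands free from 56 mm up. Room for fingers on all sides.
- striker (a joint): Slide of the striker, metres drawn back along -y; 0 = forward at rest, 0.058 = very end. A spring pulls it forward with 3 N at 0, rising 0.2 N per mm. The sear catches at a draw that differs from run to run, 0.028 to 0.048 (a hidden collar is set anew each day). Some 17 mm before it the pull has a bump of 2 to 4 N; the catch itself is hardly felt. Let go uncaught, it fires.
- paddle_top (a point): Centre of the top face of the black trip paddle, 30 x 30 mm, 70.5 mm above the worktop, behind the housing at y -225 mm of the tester. Pressed down it turns about a hinge 40 mm towards +y; the sear releases after about 6 mm (up to 8 mm) of travel at the paddle with about 2 to 6 N; dead stop at 12 mm. The paddle may bear 20 N at most.
- sample_cup: Bystander: sample cup with screw lid, 62 mm in diameter, 68 mm high, standing beside the tester. Origin at the centre of its underside.
- oil_bottle: Bystander: small dropper bottle, 24 mm in diameter, 62 mm high, standing beside the tester. Origin at the centre of its underside.
- spare_cassette: Bystander: white test cassette, 21 x 70 x 5 mm, lying in front of the tester. Origin at the centre of its underside.
- timer: Bystander: bench timer 62 x 66 x 18 mm lying on the worktop. Origin at the centre of its underside.
- register: Bystander: notebook 170 x 124 x 14 mm lying on the worktop. Origin at the centre of its underside.

How it is judged (in metres and radians):
On the way, in this order (a step that is already met when the one before it is completed fails the run):
1. the carriage rests against the nose of the striker, which is not pushed back (value of joint carriage between -0.003 and 0.003 m and value of joint striker below 0.003 m), for 0.2 s.
2. the striker stays cocked on the sear with nothing holding it, the carriage still at zero (value of joint striker above 0.024 m and contact force between striker and the fingers below 0.1 N and value of joint carriage below 0.004 m), for 0.4 s.
At the end, for the whole second after the job is handed in: The striker is forward again (within 4 mm of rest) and the carriage, knocked by it, rests at least 15 mm down its track (value of joint striker below 0.004 m and value of joint carriage above 0.015 m and linear speed of carriage below 0.01 m/s); the robot touches nothing.
It fails at once if the buffer behind the catch loaded with more than 7 N (contact force between buffer_c0 and anything else above 7 N).
It fails at once if the trip paddle pressed with more than 20 N (contact force between sear and the fingers above 20 N or contact force between sear and the arm above 20 N).
It fails at once if the carriage touched by the robot while the striker is cocked (value of joint striker above 0.02 m and (contact force between carriage and the fingers above 0.5 N or contact force between carriage and the arm above 0.5 N)).
It fails at once if a bystander moved by more than 30 mm (distance of any of sample_cup, oil_bottle, spare_cassette, timer, register from where it was at the start of the episode above 0.03 m).
It also fails if it takes over 67 s, if anything falls off the work surface, if the arm or the gripper's body presses on something with over 40 N, if the wrist force passes 120 N, or if a joint passes its speed limit or range.

ROBOT

A 6-joint arm with a two-finger parallel gripper is mounted at the origin on a cart in front of the work surface, level with it; the furniture and walls round the work are solid. World frame = base frame: x ahead of the robot, y to its left, z up, the work surface at z = 0. Lengths are in mm, angles in rad, forces in N, time in s.
With the tool pointing down it reaches from about 350 to 875 mm from the base axis. Payload 4.2 kg.
Tool frame: the origin (TCP) lies midway between the tips of the shut fingers; the grasp point (between the pads) lies 19 mm behind it; z points along the fingers, y is the direction in which the jaws open and shut (so a half turn about z gives the same grasp; the last joint's range is limited). The gripper opens to 85 mm and grips with 20 to 120 N. Pads are 22 mm wide; open, the fingers measure 114 mm over their backs; the gripper's body (76 mm by 85 mm) begins 54 mm behind the grasp point. The pads swing forward as they close: fully open they stand 13 mm farther back than shut.
Start: joints at [1.447, 0.385, 0.008, 0, -1.194, -0.259], TCP at [233.416, 579.755, 207.612] pointing down, gripper open.
Joint ranges: [-3.14, 3.14], [-1.21, 2.06], [-1.07, 1.41], [-3.16, 2.05], [-2.99, -0.16], [-3.1, 3.1]. Speed limits (rad/s): [2.79, 2.79, 3.14, 3.14, 3.14, 3.14].

INTERFACE

Orientations are given as a unit quaternion [x, y, z, w].
In Python, from bench import readout, optics, workorder, nets gives the robot as it stands. The module is installed in compiled form; this text tells all that it offers.
- The arm moves only by the tool move_arm, never from a script. Its argument "steps" is a list of rows, each a list of 7 numbers: the opening, from -1 (shut) to 1 (fully open), so that 0 is half open, then the shift along the world's x, y, z in mm, then the turn, a rotation vector about the world's x, y, z in rad. In form: [[gripper, tx, ty, tz, wx, wy, wz], ...]. A call has 1 to 5 rows; each row is the pose to reach, as a shift and turn from the pose commanded when the call began; what a row does not reach only later rows make up. A row lasts 1/12 s, in which the tool goes at most 41.7 mm and 7.16 degrees, less where a joint would pass 70% of its speed; a pose out of reach is approached as far as the arm can. A call with a gripper value outside its range is refused whole. The fingers move at their own pace and stop on an object; the grip force is fixed at half the most. Time passes only in rows, so rows that repeat a pose let the fingers close. It gives the time, the measured TCP pose, the force and the opening at its end, in the units of the state.
- readout.read_state(): the state, without advancing time (a new reading comes with each control period).
- optics.get_image(name): name is "scene" or "side" or "wrist"; returns a dict with "frame" (420x560x3 uint8, blue, green, red), "fx", "fy", "cx", "cy" (pixels), "k1" (the pictures are not rectified: a ray, as slopes to the right and down, at radius r is drawn at 1 + k1 r^2 times it, then the intrinsics apply), "rvec" (rotation vector, rad) and "tvec" (3), from world to camera coordinates, as OpenCV has them. Camera axes: x right, y down, z forward; pixel columns grow to the right and rows downward; lengths in mm; the calibration is good to about 2 mm. A picture is of the moment at which its call begins. There is no depth.
- workorder.job_done(): hands the job in, once; it reports no verdict.
Trained networks look in a picture, given as the dict that the camera call returned (one of the last four; its "shot" number tells which), for a name from the list of things; names that differ only in an ending like _2 or _b are one class to them, and where a whole thing is asked for, a point or a joint stands for the part that bears it (a point fixed in the world has none). Each returns a list of dicts, best first, with "conf" (0 to 1); they miss things now and then, are a little off and sometimes report something else, mostly with a low value. They report only what shows in the picture. A call takes as long as a camera call.
- nets.silhouettes(name, picture): "region" (420x560 bool, what is visible of it) and "extent" ([left, top, right, bottom] in pixels, round what is visible of it).
- nets.tip_of(name, picture): "uv" ([column, row] in pixels: a listed point, or the origin of a listed thing).
The state is a dict: "clock": time; "joints": joint angles; "joint_vel": joint speeds; "joint_efforts": joint torques, N m; "position": TCP position; "ee_rot": TCP orientation; "contact_force": force on the tool from outside, world axes, zero at the start; "wrist_torque": the same for the moment, N m; "gripper_width": finger opening in mm.
Only numpy, scipy, OpenCV 4.12 (cv2) and the standard library are available. Lean on these libraries where they do the work, as an engineer would, in place of code of your own. Each camera call takes 0.05 s, during which the arm holds its last target.

## Working session

There is one attempt and no reset: what is moved stays moved. The work goes in short steps, Python scripts to look and compute and a tool call to move; the robot and the scene stay as the last step left them, time stands still between calls to the robot, and variables do not carry over. Pictures are saved under pics/ and viewed, and the job is handed in when it is done.

Besides the shell and the picture viewer there is one more tool, called after ">>>" by a JSON object that holds its "api" and its "payload". move_arm: Moves the arm, as the interface text tells. Its arguments: {"type":"object","properties":{"steps":{"type":"array","items":{"type":"array","items":{"type":"number"}}}},"required":["steps"]}

```bash
mkdir -p pics; cat > h.py <<'E'
import numpy as np, cv2
from bench import readout, optics, workorder, nets
def rays(p,uv):
    uv=np.atleast_2d(np.array(uv,float))
    d=np.c_[(uv[:,0]-p['cx'])/p['fx'],(uv[:,1]-p['cy'])/p['fy']]
    u=d.copy()
    for _ in range(30):
        r2=(u**2).sum(1,keepdims=True); u=d/(1+p['k1']*r2)
    R=cv2.Rodrigues(np.array(p['rvec'],float))[0]; t=np.array(p['tvec'],float).ravel()
    D=np.c_[u,np.ones(len(u))]@R
    return -R.T@t, D/np.linalg.norm(D,axis=1,keepdims=True)
def atz(p,uv,z):
    c,D=rays(p,uv); return np.array([c+d*(z-c[2])/d[2] for d in D])
def proj(p,X):
    X=np.atleast_2d(np.array(X,float)); R=cv2.Rodrigues(np.array(p['rvec'],float))[0]; t=np.array(p['tvec'],float).ravel()
    c=X@R.T+t; s=c[:,:2]/c[:,2:]; s=s*(1+p['k1']*(s**2).sum(1,keepdims=True))
    return s*[p['fx'],p['fy']]+[p['cx'],p['cy']]
def tri(obs):
    A=np.zeros((3,3));b=np.zeros(3)
    for p,uv in obs:
        c,D=rays(p,uv); M=np.eye(3)-np.outer(D[0],D[0]); A+=M;b+=M@c
    X=np.linalg.solve(A,b)
    return X,[np.round(proj(p,X)[0]-uv,1) for p,uv in obs]
E
cat > a.py <<'E'
from h import *
P={n:optics.get_image(n) for n in("scene","side","wrist")}
for n,p in P.items(): cv2.imwrite(f'pics/{n}0.png',p['frame'])
for nm in["tester","housing_top","push_tab","cocking_post","paddle_top","sample_cup","oil_bottle","spare_cassette","timer","register"]:
    o=[]
    for n,p in P.items():
        r=nets.tip_of(nm,p)
        print(nm,n,[(np.round(q['uv']).tolist(),round(q['conf'],2)) for q in r[:3]])
        if r and n!='wrist' : o.append((p,r[0]['uv']))
    if len(o)>1:
        X,e=tri(o);print('   ',X.round(1),e)
s=readout.read_state();print(s)
E
python3 a.py
```

```text
tester scene [([282.0, 239.0], 0.7), ([262.0, 205.0], 0.26)]
tester side [([277.0, 220.0], 0.83)]
tester wrist []
    [5.212e+02 5.240e+01 2.000e-01] [array([ 0.6, -0.7]), array([0.6, 0.4])]
housing_top scene [([328.0, 244.0], 0.96)]
housing_top side [([272.0, 184.0], 0.95)]
housing_top wrist []
    [564.3 -94.9  64.9] [array([ 2.7, -3.5]), array([2.6, 1.9])]
push_tab scene [([242.0, 205.0], 0.69)]
push_tab side [([273.0, 223.0], 0.63)]
push_tab wrist []
    [498.7 192.   76.4] [array([ 0.9, -1.1]), array([1. , 0.7])]
cocking_post scene [([290.0, 222.0], 0.72)]
cocking_post side [([278.0, 195.0], 0.69)]
cocking_post wrist []
    [523.7  27.   94. ] [array([ 0.3, -0.3]), array([0.3, 0.2])]
paddle_top scene [([352.0, 247.0], 0.63)]
paddle_top side [([277.0, 174.0], 0.44), ([274.0, 222.0], 0.16)]
paddle_top wrist []
    [ 571.5 -162.2   84.3] [array([-0.1,  0.1]), array([-0.1, -0. ])]
sample_cup scene [([323.0, 217.0], 0.68)]
sample_cup side [([245.0, 204.0], 0.76)]
sample_cup wrist []
    [659.7   2.   21.9] [array([ 0.8, -1.1]), array([0.9, 0.7])]
oil_bottle scene [([263.0, 204.0], 0.
[... 673 characters left out ...]
)]
{'clock': 1.65, 'joints': array([ 1.44659273e+00,  3.84701694e-01,  7.88032150e-03,  1.21351547e-05,
       -1.19397521e+00, -2.58591502e-01]), 'joint_vel': array([ 0.00126668,  0.00151261, -0.00129791,  0.00175668, -0.00038682,
        0.0018085 ]), 'joint_efforts': array([-1.53271274e-03, -3.92079377e+01,  1.88614172e+01,  4.19049382e+00,
       -3.54180893e-04,  4.86836512e-06]), 'position': array([233.42409999, 579.75228434, 207.60513779]), 'ee_rot': array([ 9.81739761e-01, -1.90228917e-01,  5.63763088e-06, -2.52615316e-07]), 'contact_force': array([-0.2214346 ,  0.04877479, -0.90258059]), 'wrist_torque': array([0.0511648 , 0.0083151 , 0.01680535]), 'gripper_width': 85.63487200961427}
```

View pictures.

View pics/scene0.png

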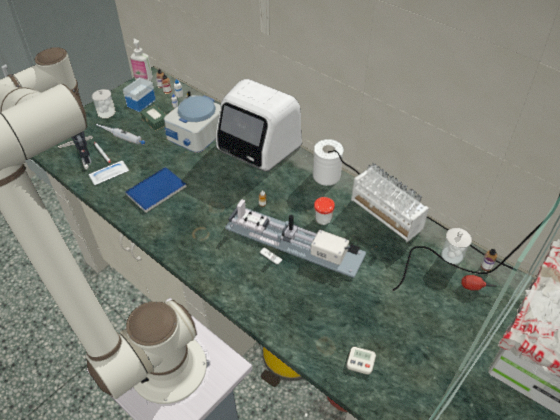

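View pics/side0.png

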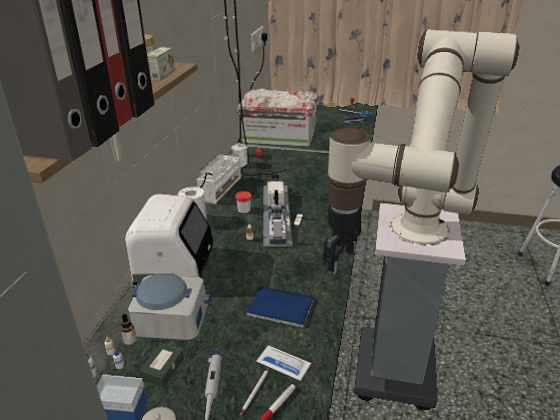

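View pics/wrist0.png

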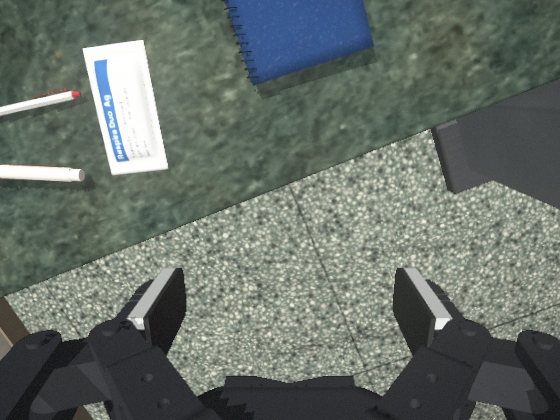

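```bash
python3 - <<'E'
from h import *
p=optics.get_image("wrist");s=readout.read_state()
c,D=rays(p,[(280,210),(280,0),(280,419),(0,210),(560,210)])
print(c-s['position'],D,p['fx'])
E
```

```text
[ 71.28778235 -28.40982398 167.75004472] [[-0.27616632  0.13883679 -0.95102918]
 [ 0.21824638 -0.0633444  -0.97383572]
 [-0.68607346  0.30017045 -0.66272234]
 [ 0.02045109  0.68454206 -0.72868644]
 [-0.45535625 -0.48023014 -0.7496864 ]] 358.8456344291716
```

>>> {"api": "move_arm", "payload": {"steps": [[-1, 20, -32, 10, 0, 0, 0.12], [-1, 42, -64, 20, 0, 0, 0.24], [-1, 64, -97, 30, 0, 0, 0.36], [-1, 86, -130, 40, 0, 0, 0.48], [-1, 108, -165, 50, 0, 0, 0.6]]}}

```text
clock: 2.12
position: [341.6, 414.0, 258.0]
ee_rot: [0.994, 0.112, 0.0, -0.0]
contact_force: [0.8, 0.7, 0.6]
gripper_width: 25.4
```

>>> {"api": "move_arm", "payload": {"steps": [[-1, 22, -34, 10, 0, 0, 0], [-1, 44, -68, 20, 0, 0, 0], [-1, 66, -102, 30, 0, 0, 0], [-1, 88, -136, 40, 0, 0, 0], [-1, 110, -170, 50, 0, 0, 0]]}}

```text
clock: 2.53
position: [451.4, 243.8, 308.3]
ee_rot: [0.994, 0.109, 0.0, -0.0]
contact_force: [0.4, 0.4, -0.2]
gripper_width: -0.1
```

>>> {"api": "move_arm", "payload": {"steps": [[-1, 22, -34, 0, 0, 0, 0], [-1, 44, -68, 0, 0, 0, 0], [-1, 66, -102, 0, 0, 0, 0], [-1, 88, -136, 0, 0, 0, 0], [-1, 110, -170, 0, 0, 0, 0]]}}

```text
clock: 2.95
position: [561.5, 73.7, 307.7]
ee_rot: [0.994, 0.108, 0.0, -0.0]
contact_force: [0.3, 1.5, 0.5]
gripper_width: 0.2
```

```bash
cat > b.py <<'E'
from h import *
import sys,pickle
k=sys.argv[1]
p=optics.get_image("wrist")
cv2.imwrite(f'pics/w{k}.png',p['frame'])
d={}
for nm in["tester","housing_top","push_tab","cocking_post","paddle_top"]:
    r=nets.tip_of(nm,p); d[nm]=[(q['uv'],q['conf']) for q in r]
    print(nm,[(np.round(q['uv'],1).tolist(),round(q['conf'],2)) for q in r[:3]])
pickle.dump((p,d),open(f'w{k}.pkl','wb'))
E
python3 b.py 1
```

```text
tester [([298.3, 183.7], 0.89)]
housing_top [([425.9, 191.6], 0.91)]
push_tab [([178.6, 204.9], 0.59)]
cocking_post [([319.4, 203.2], 0.69)]
paddle_top [([489.7, 192.6], 0.86)]
```

>>> {"api": "move_arm", "payload": {"steps": [[-1, 10, -35, -5, 0, 0, 0], [-1, 20, -70, -10, 0, 0, 0], [-1, 30, -105, -15, 0, 0, 0], [-1, 30, -120, -20, 0, 0, 0], [-1, 30, -120, -20, 0, 0, 0]]}}

```text
clock: 3.67
position: [590.1, -45.4, 286.2]
ee_rot: [0.994, 0.108, -0.001, -0.0]
contact_force: [-0.1, 0.1, 0.4]
gripper_width: 0.1
```

```bash
python3 b.py 2; python3 - <<'E'
from h import *
import pickle
a=pickle.load(open('w1.pkl','rb'));b=pickle.load(open('w2.pkl','rb'))
for n in a[1]:
    if a[1][n] and b[1][n]:
        X,e=tri([(a[0],a[1][n][0][0]),(b[0],b[1][n][0][0])]);print(n,X.round(1),e)
E
```

```text
tester [([201.6, 187.4], 0.64)]
housing_top [([324.4, 194.5], 0.85)]
push_tab [([63.3, 209.8], 0.57)]
cocking_post [([207.7, 211.7], 0.81)]
paddle_top [([390.6, 195.2], 0.8)]
tester [530.6  54.   16.4] [array([-0. , -0.7]), array([0. , 0.8])]
housing_top [566.7 -91.7  67.1] [array([-0. , -1.5]), array([0.1, 1.6])]
push_tab [494.5 186.7  88.4] [array([-0.1, -1.2]), array([0.1, 1.2])]
cocking_post [528.3  30.6  86.5] [array([0.1, 0.6]), array([-0.1, -0.7])]
paddle_top [ 584.3 -160.8   78.8] [array([-0.1, -1.7]), array([0.1, 1.8])]
```

View pics/w1.png

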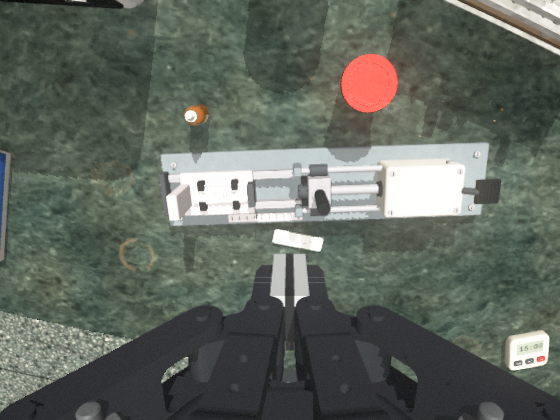

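View pics/w2.png

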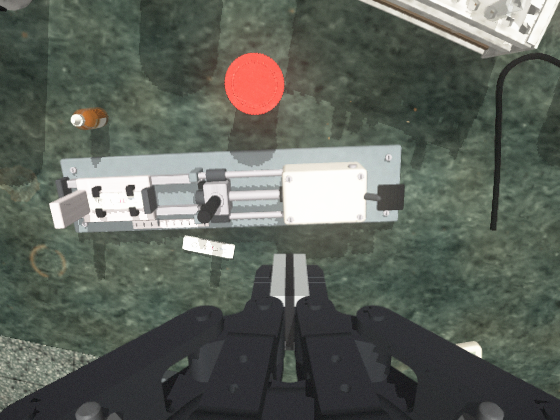

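```bash
cat > fit.py <<'E'
from h import *
import pickle
from scipy.optimize import least_squares
V=[pickle.load(open(f'w{k}.pkl','rb')) for k in(1,2)]
def pts(v):
    x,y,a,yp,yt=v; c,s=np.cos(a),np.sin(a)
    T={'tester':(0,0,0),'housing_top':(0,-152,62),'paddle_top':(0,-225,70.5),'cocking_post':(0,yp,95),'push_tab':(0,yt,78)}
    return {n:np.array([x+c*q[0]-s*q[1],y+s*q[0]+c*q[1],q[2]]) for n,q in T.items()}
def res(v):
    P=pts(v);return np.concatenate([proj(p,P[n])[0]-d[n][0][0] for p,d in V for n in P])
r=least_squares(res,[525,52,.2,-25,140],loss='soft_l1')
print(r.x.round(3)); print(res(r.x).reshape(2,5,2).round(1))
for n,q in pts(r.x).items(): print(n,q.round(1))
c,s=np.cos(r.x[2]),np.sin(r.x[2])
for k,(p,d) in zip((1,2),V):
    f=p['frame'].copy()
    for X in [(-50,-239,14),(50,-239,14),(-50,190,14),(50,190,14),(-32,-104,62),(32,-104,62),(-32,-200,62),(32,-200,62),(-15,-210,70.5),(15,-240,70.5),(0,r.x[3],114),(-15,r.x[4]-6,92),(15,r.x[4]+6,92),(15,r.x[4]-6,92),(-15,r.x[4]+6,92)]:
        u=proj(p,[r.x[0]+c*X[0]-s*X[1],r.x[1]+s*X[0]+c*X[1],X[2]])[0]
        cv2.circle(f,tuple(int(round(t)) for t in u),2,(0,0,255),-1)
    f=f[130:270] if 1 else f
    cv2.imwrite(f'pics/fit{k}.png',cv2.resize(f,None,fx=1.42,fy=1.42))
E
python3 fit.py; python3 -c "
import cv2,numpy as np
cv2.imwrite('pics/fit.png',np.vstack([cv2.imread('pics/fit1.png'),cv2.imread('pics/fit2.png')]))"
```

```text
[ 5.25958e+02  5.35650e+01  2.57000e-01 -2.36390e+01  1.42107e+02]
[[[-0.7 -0.3]
  [-0.8 -0.6]
  [-1.5 -2. ]
  [ 1.4 -0.3]
  [-1.6 -0.8]]

 [[ 2.8  1. ]
  [ 0.7  2.4]
  [ 0.6  1.2]
  [-1.4 -1.4]
  [ 1.7  1.4]]]
tester [526.   53.6   0. ]
housing_top [564.6 -93.4  62. ]
paddle_top [ 583.2 -164.    70.5]
cocking_post [532.   30.7  95. ]
push_tab [489.8 191.   78. ]
```

View pics/fit.png

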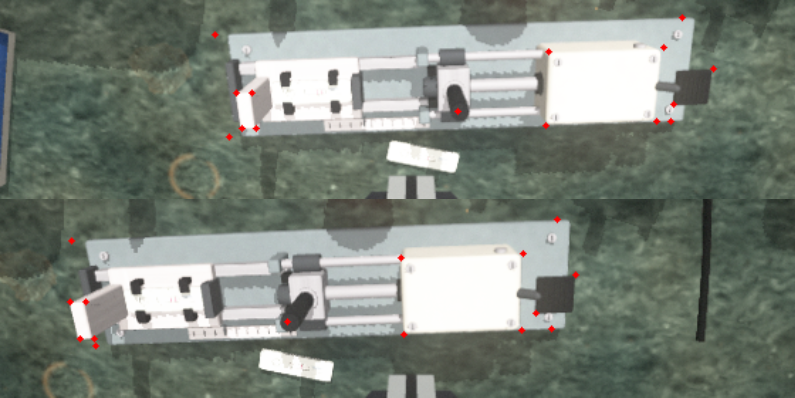

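>>> {"api": "move_arm", "payload": {"steps": [[-1, -15, 37, -10, 0, 0, 0.02], [-1, -30, 75, -20, 0, 0, 0.04], [-1, -45, 112, -30, 0, 0, 0.04], [-1, -60, 150, -40, 0, 0, 0.04], [-1, -75, 187, -50, 0, 0, 0.04]]}}

```text
clock: 4.38
position: [514.7, 145.1, 237.6]
ee_rot: [0.992, 0.129, 0.001, -0.0]
contact_force: [1.0, 1.7, -0.1]
gripper_width: 0.1
```

>>> {"api": "move_arm", "payload": {"steps": [[-1, -12, 30, -20, 0, 0, 0], [-1, -24, 60, -40, 0, 0, 0], [-1, -35, 86, -70, 0, 0, 0], [-1, -35, 86, -90, 0, 0, 0], [-1, -35, 86, -90, 0, 0, 0]]}}

```text
clock: 4.8
position: [477.2, 229.2, 143.4]
ee_rot: [0.991, 0.13, -0.004, 0.002]
contact_force: [0.3, -0.7, -0.9]
gripper_width: -0.2
```

>>> {"api": "move_arm", "payload": {"steps": [[-1, 2, 1, -30, 0, 0, 0], [-1, 2, 1, -60, 0, 0, 0], [-1, 2, 1, -82, 0, 0, 0], [-1, 2, 1, -82, 0, 0, 0], [-1, 2, 1, -82, 0, 0, 0]]}}

```text
clock: 5.22
position: [483.4, 229.7, 66.1]
ee_rot: [0.992, 0.129, 0.0, 0.0]
contact_force: [-1.0, -0.3, 1.6]
gripper_width: -0.2
```

```bash
cat > st.py <<'E'
from h import *
s=readout.read_state();x,y,a=525.96,53.565,.257
d=s['position'][:2]-[x,y];c,n=np.cos(a),np.sin(a)
f=s['contact_force']
print(s['clock'],s['position'].round(1),'tester xy',(c*d[0]+n*d[1]).round(1),(-n*d[0]+c*d[1]).round(1),'F xyz',(c*f[0]+n*f[1]).round(2),(-n*f[0]+c*f[1]).round(2),f[2].round(2),'tau',s['wrist_torque'].round(3))
E
python3 st.py; python3 -c "
from h import *
for n in('side','wrist'):
    cv2.imwrite(f'pics/{n}3.png',optics.get_image(n)['frame'])"; python3 st.py
```

```text
5.2167 [483.4 229.7  66.1] tester xy 3.6 181.2 F xyz -1.09 -0.02 1.63 tau [-0.02  -0.016 -0.014]
5.3167 [484.5 230.7  67.7] tester xy 4.9 181.9 F xyz -0.06 -0.2 1.14 tau [-0.007 -0.084  0.023]
```

View pics/wrist3.png

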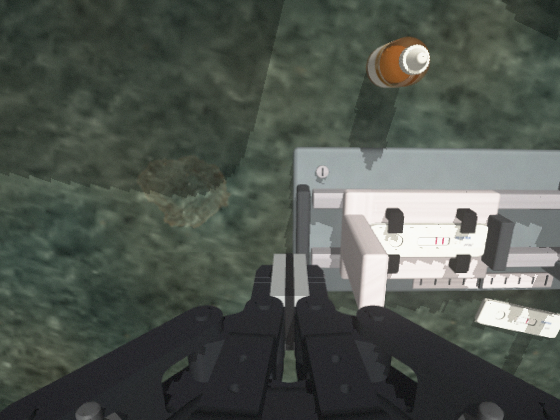

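>>> {"api": "move_arm", "payload": {"steps": [[-1, -2, -8, -2, 0, 0, 0], [-1, -1, -15, -4, 0, 0, 0], [-1, 1, -20, -4, 0, 0, 0], [-1, 2, -25, -4, 0, 0, 0], [-1, 4, -30, -4, 0, 0, 0]]}}

```text
clock: 5.73
position: [486.8, 199.0, 61.8]
ee_rot: [0.992, 0.128, -0.0, -0.0]
contact_force: [-3.0, 0.4, 4.0]
gripper_width: -0.0
```

```bash
python3 st.py
```

```text
5.7333 [486.8 199.   61.8] tester xy -0.9 150.6 F xyz -2.75 1.13 3.98 tau [ 0.143  0.964 -0.033]
```

>>> {"api": "move_arm", "payload": {"steps": [[-1, 1, -4, 0, 0, 0, 0], [-1, 2, -8, 0, 0, 0, 0], [-1, 3, -12, 0, 0, 0, 0], [-1, 4, -16, 0, 0, 0, 0], [-1, 5, -20, 0, 0, 0, 0]]}}

```text
clock: 6.15
position: [491.9, 179.3, 61.8]
ee_rot: [0.992, 0.128, 0.0, 0.0]
contact_force: [-3.6, 0.9, 4.3]
gripper_width: 0.3
```

```bash
python3 st.py; python3 b.py 3
```

```text
6.15 [491.9 179.3  61.8] tester xy -1.0 130.3 F xyz -3.24 1.81 4.32 tau [ 0.134  0.897 -0.061]
tester [([475.8, 213.4], 0.62)]
housing_top []
push_tab [([317.4, 262.8], 0.84)]
cocking_post []
paddle_top []
```

View pics/w3.png

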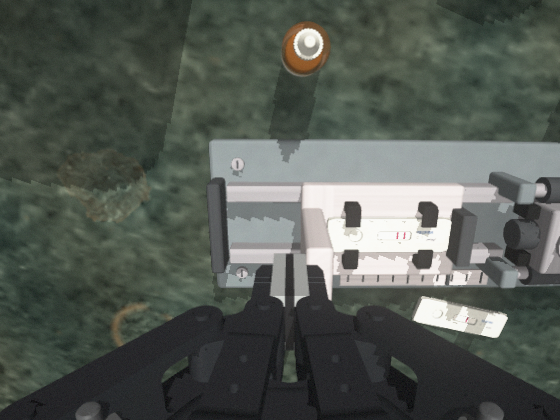

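>>> {"api": "move_arm", "payload": {"steps": [[-1, 0.4, -1.6, 0, 0, 0, 0], [-1, 0.8, -3.2, 0, 0, 0, 0], [-1, 1.2, -4.8, 0, 0, 0, 0], [-1, 1.6, -6.4, 0, 0, 0, 0], [-1, 2, -8, 0, 0, 0, 0]]}}

```text
clock: 6.87
position: [493.9, 171.6, 61.8]
ee_rot: [0.992, 0.128, 0.0, -0.0]
contact_force: [-2.4, -1.1, 5.2]
gripper_width: 0.4
```

```bash
python3 st.py; python3 -c "
from h import *
cv2.imwrite(f'pics/w4.png',optics.get_image('wrist')['frame'])"
```

```text
6.8667 [493.9 171.6  61.8] tester xy -1.0 122.3 F xyz -2.61 -0.45 5.2 tau [ 0.137  0.959 -0.069]
```

View pics/w4.png

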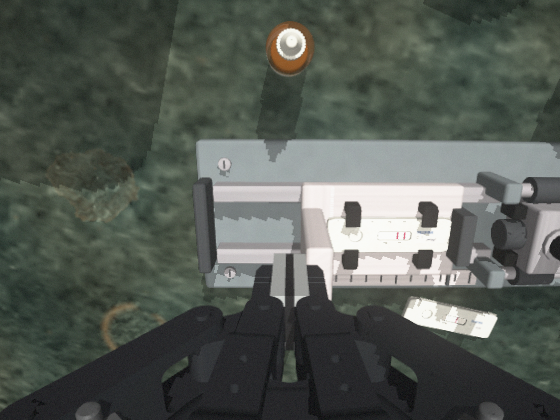

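>>> {"api": "move_arm", "payload": {"steps": [[-1, 0.4, -1.6, 0, 0, 0, 0], [-1, 0.8, -3.2, 0, 0, 0, 0], [-1, 1.2, -4.8, 0, 0, 0, 0], [-1, 1.6, -6.4, 0, 0, 0, 0], [-1, 2, -8, 0, 0, 0, 0]]}}

```text
clock: 7.33
position: [496.0, 163.7, 61.8]
ee_rot: [0.992, 0.128, 0.0, -0.0]
contact_force: [-3.3, 0.5, 5.7]
gripper_width: 0.1
```

```bash
cat > look.py <<'E'
from h import *
import sys
exec(open('st.py').read())
p=optics.get_image('wrist');cv2.imwrite(f'pics/w{sys.argv[1]}.png',p['frame'])
exec(open('st.py').read())
E
python3 look.py 5
```

```text
7.3333 [496.  163.7  61.8] tester xy -1.0 114.1 F xyz -3.07 1.36 5.71 tau [ 0.107  0.82  -0.052]
7.3833 [496.  163.4  61.8] tester xy -1.0 113.9 F xyz -2.29 1.58 5.82 tau [-0.126  0.63  -0.074]
```

View pics/w5.png

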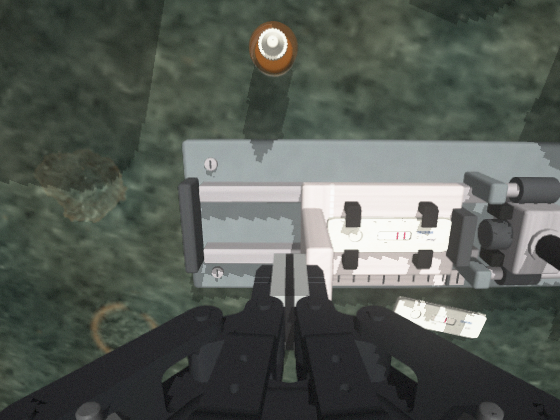

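>>> {"api": "move_arm", "payload": {"steps": [[-1, 0.2, -0.8, 0, 0, 0, 0], [-1, 0.3, -1.3, 0, 0, 0, 0], [-1, 0.5, -1.9, 0, 0, 0, 0], [-1, 0.5, -1.9, 0, 0, 0, 0]]}}

```text
clock: 7.72
position: [496.5, 161.7, 61.8]
ee_rot: [0.992, 0.128, 0.0, 0.0]
contact_force: [-2.7, -0.2, 5.6]
gripper_width: -0.1
```

```bash
python3 look.py 6
```

```text
7.7167 [496.5 161.7  61.8] tester xy -1.0 112.1 F xyz -2.69 0.48 5.61 tau [ 0.03   0.699 -0.05 ]
7.7667 [496.5 161.7  61.8] tester xy -1.0 112.1 F xyz -2.28 0.67 5.48 tau [ 0.029  0.767 -0.067]
```

>>> {"api": "move_arm", "payload": {"steps": [[-1, 0.2, -0.8, 0, 0, 0, 0], [-1, 0.3, -1, 0, 0, 0, 0], [-1, 0.3, -1, 0, 0, 0, 0]]}}

```text
clock: 8.02
position: [496.8, 160.8, 61.8]
ee_rot: [0.992, 0.128, 0.0, 0.0]
contact_force: [-2.9, 0.7, 6.7]
gripper_width: 0.2
```

```bash
python3 look.py 7
```

```text
8.0167 [496.8 160.8  61.8] tester xy -1.0 111.1 F xyz -2.62 1.43 6.65 tau [ 0.035  0.819 -0.054]
8.0667 [496.8 160.8  61.8] tester xy -1.0 111.1 F xyz -3.07 1.37 5.2 tau [ 0.05   0.814 -0.033]
```

```bash
python3 -c "
import cv2,numpy as np
cv2.imwrite('pics/c.png',np.hstack([cv2.resize(cv2.imread(f'pics/w{k}.png')[150:300,410:560],None,fx=1.7,fy=1.7,interpolation=cv2.INTER_CUBIC) for k in(5,6,7)]))"
```

```text
(no output)
```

View pics/c.png

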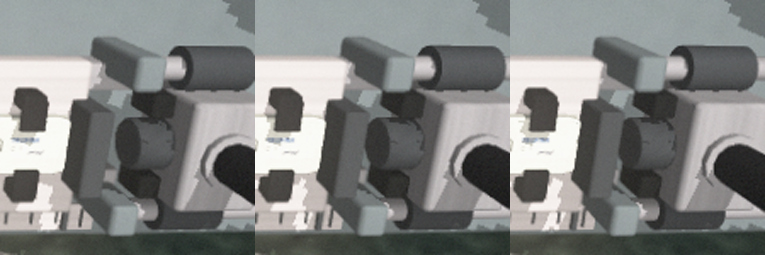

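>>> {"api": "move_arm", "payload": {"steps": [[-1, 0.2, -0.7, 0, 0, 0, 0], [-1, 0.4, -1.5, 0, 0, 0, 0], [-1, 0.4, -1.5, 0, 0, 0, 0]]}}

```text
clock: 8.32
position: [497.2, 159.2, 61.8]
ee_rot: [0.992, 0.128, 0.0, 0.0]
contact_force: [-2.6, -0.1, 4.9]
gripper_width: 0.0
```

```bash
python3 look.py 8
```

```text
8.3167 [497.2 159.2  61.8] tester xy -1.0 109.5 F xyz -2.58 0.55 4.92 tau [-0.014  0.81  -0.046]
8.3667 [497.2 159.2  61.8] tester xy -1.0 109.5 F xyz -3.03 0.99 5.72 tau [ 0.042  0.767 -0.067]
```

>>> {"api": "move_arm", "payload": {"steps": [[-1, 0.2, -0.8, 0, 0, 0, 0], [-1, 0.3, -1, 0, 0, 0, 0], [-1, 0.3, -1, 0, 0, 0, 0]]}}

```text
clock: 8.62
position: [497.4, 158.2, 61.8]
ee_rot: [0.992, 0.128, 0.0, 0.0]
contact_force: [-3.3, 1.0, 5.8]
gripper_width: -0.2
```

```bash
python3 look.py 9;  python3 -c "
import cv2,numpy as np
cv2.imwrite('pics/c2.png',np.hstack([cv2.resize(cv2.imread(f'pics/w{k}.png')[150:300,410:560],None,fx=1.7,fy=1.7,interpolation=cv2.INTER_CUBIC) for k in(7,8,9)]))"
```

```text
8.6167 [497.4 158.2  61.8] tester xy -1.0 108.5 F xyz -2.98 1.84 5.76 tau [ 0.006  0.78  -0.077]
8.6667 [497.4 158.2  61.8] tester xy -1.0 108.5 F xyz -2.23 1.25 6.23 tau [-0.008  0.857 -0.043]
```

View pics/c2.png

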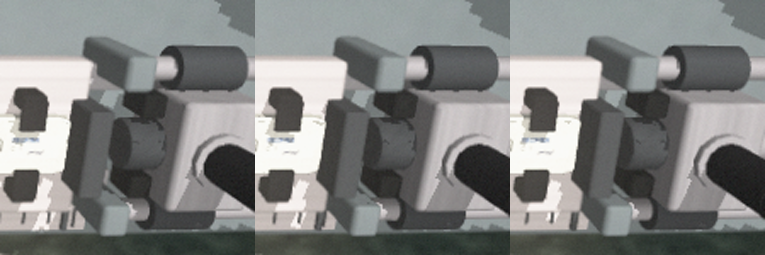

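>>> {"api": "move_arm", "payload": {"steps": [[-1, 0.2, -0.8, 0, 0, 0, 0], [-1, 0.3, -1, 0, 0, 0, 0], [-1, 0.3, -1, 0, 0, 0, 0]]}}

```text
clock: 8.92
position: [497.7, 157.2, 61.8]
ee_rot: [0.992, 0.128, 0.0, 0.0]
contact_force: [-3.2, 0.7, 6.3]
gripper_width: 0.3
```

```bash
python3 look.py 10
```

```text
8.9167 [497.7 157.2  61.8] tester xy -1.0 107.4 F xyz -2.94 1.53 6.3 tau [ 0.046  0.89  -0.032]
8.9667 [497.7 157.2  61.8] tester xy -1.0 107.4 F xyz -3.18 1.18 5.89 tau [ 0.083  0.844 -0.068]
```

>>> {"api": "move_arm", "payload": {"steps": [[-1, 0.2, -0.8, 0, 0, 0, 0], [-1, 0.3, -1, 0, 0, 0, 0], [-1, 0.3, -1, 0, 0, 0, 0]]}}

```text
clock: 9.22
position: [498.0, 156.2, 61.8]
ee_rot: [0.992, 0.128, 0.0, 0.0]
contact_force: [-3.3, -0.7, 5.7]
gripper_width: -0.1
```

```bash
python3 look.py 11;  python3 -c "
import cv2,numpy as np
cv2.imwrite('pics/c3.png',np.hstack([cv2.resize(cv2.imread(f'pics/w{k}.png')[150:300,410:560],None,fx=1.7,fy=1.7,interpolation=cv2.INTER_CUBIC) for k in(9,10,11)]))"
```

```text
9.2167 [498.  156.2  61.8] tester xy -1.0 106.4 F xyz -3.38 0.21 5.73 tau [ 0.028  0.856 -0.002]
9.2667 [498.  156.2  61.8] tester xy -1.0 106.4 F xyz -3.13 1.67 5.58 tau [ 0.051  0.914 -0.027]
```

View pics/c3.png

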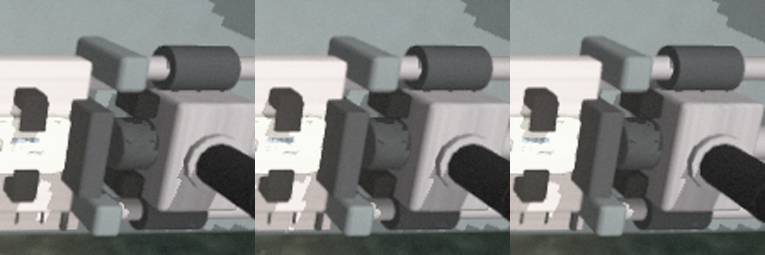

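>>> {"api": "move_arm", "payload": {"steps": [[-1, 0.2, -0.8, 0, 0, 0, 0], [-1, 0.3, -1, 0, 0, 0, 0], [-1, 0.3, -1, 0, 0, 0, 0]]}}

```text
clock: 9.52
position: [498.2, 155.1, 61.8]
ee_rot: [0.992, 0.128, -0.0, 0.0]
contact_force: [-2.9, 0.3, 5.5]
gripper_width: 0.0
```

```bash
python3 look.py 12
```

```text
9.5167 [498.2 155.1  61.8] tester xy -1.0 105.3 F xyz -2.73 1.07 5.52 tau [-0.007  0.873 -0.009]
9.5667 [498.2 155.2  61.8] tester xy -1.0 105.3 F xyz -3.32 0.76 6.46 tau [ 0.044  0.87  -0.021]
```

>>> {"api": "move_arm", "payload": {"steps": [[-1, 0.2, -0.8, 0, 0, 0, 0], [-1, 0.3, -1, 0, 0, 0, 0], [-1, 0.3, -1, 0, 0, 0, 0]]}}

```text
clock: 9.82
position: [498.5, 154.1, 61.8]
ee_rot: [0.992, 0.128, -0.0, 0.0]
contact_force: [-3.5, 0.6, 6.0]
gripper_width: 0.2
```

```bash
python3 look.py 13;  python3 -c "
import cv2,numpy as np
cv2.imwrite('pics/c4.png',np.hstack([cv2.resize(cv2.imread(f'pics/w{k}.png')[150:300,410:560],None,fx=1.7,fy=1.7,interpolation=cv2.INTER_CUBIC) for k in(11,12,13)]))"
```

```text
9.8167 [498.5 154.1  61.8] tester xy -1.0 104.3 F xyz -3.22 1.43 5.97 tau [ 0.003  0.847 -0.036]
9.8667 [498.5 154.1  61.8] tester xy -1.0 104.2 F xyz -3.19 0.16 6.01 tau [-0.002  0.902  0.002]
```

View pics/c4.png

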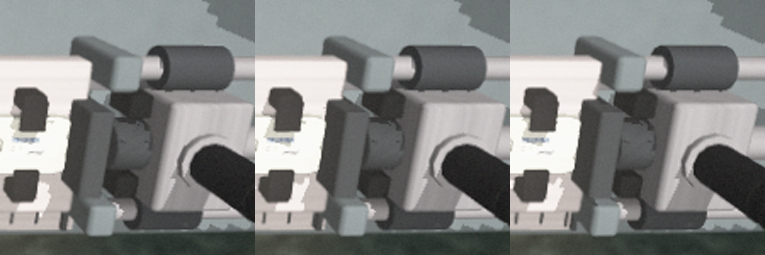

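>>> {"api": "move_arm", "payload": {"steps": [[-1, 0.2, -0.8, 0, 0, 0, 0], [-1, 0.3, -1, 0, 0, 0, 0], [-1, 0.3, -1, 0, 0, 0, 0]]}}

```text
clock: 10.12
position: [498.8, 153.1, 61.8]
ee_rot: [0.992, 0.128, -0.0, 0.0]
contact_force: [-2.6, -0.1, 5.9]
gripper_width: 0.1
```

```bash
python3 look.py 14
```

```text
10.1167 [498.8 153.1  61.8] tester xy -1.0 103.2 F xyz -2.54 0.55 5.92 tau [-0.011  0.991 -0.045]
10.1667 [498.8 153.1  61.8] tester xy -1.0 103.2 F xyz -3.62 0.0 6.98 tau [-0.013  0.954 -0.063]
```

>>> {"api": "move_arm", "payload": {"steps": [[-1, 0.2, -0.8, 0, 0, 0, 0], [-1, 0.3, -1, 0, 0, 0, 0], [-1, 0.3, -1, 0, 0, 0, 0]]}}

```text
clock: 10.42
position: [499.0, 152.1, 61.8]
ee_rot: [0.992, 0.128, -0.0, 0.0]
contact_force: [-3.4, -0.0, 5.9]
gripper_width: 0.2
```

```bash
python3 look.py 15;  python3 -c "
import cv2,numpy as np
cv2.imwrite('pics/c5.png',np.hstack([cv2.resize(cv2.imread(f'pics/w{k}.png')[150:300,410:560],None,fx=1.7,fy=1.7,interpolation=cv2.INTER_CUBIC) for k in(13,14,15)]))"
```

```text
10.4167 [499.  152.1  61.8] tester xy -1.0 102.1 F xyz -3.25 0.81 5.86 tau [-0.012  0.89  -0.093]
10.4667 [499.  152.1  61.8] tester xy -1.0 102.1 F xyz -3.1 1.52 5.51 tau [-0.017  1.006 -0.012]
```

View pics/c5.png

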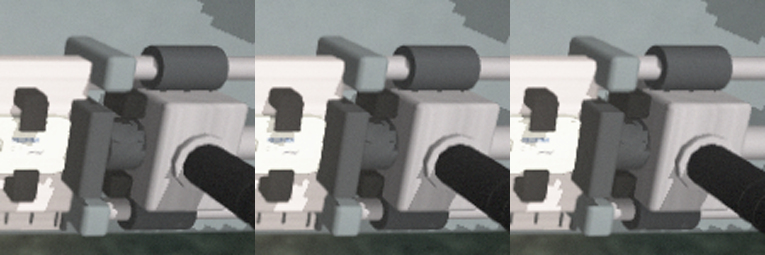

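```bash
cat > ov.py <<'E'
from h import *
import sys
x,y,a=525.96,53.565,.257
def W(X):
    X=np.atleast_2d(X).astype(float);c,s=np.cos(a),np.sin(a)
    return np.c_[x+c*X[:,0]-s*X[:,1],y+s*X[:,0]+c*X[:,1],X[:,2]]
if __name__=='__main__':
    p=optics.get_image('wrist');f=cv2.resize(p['frame'],None,fx=2,fy=2,interpolation=cv2.INTER_CUBIC)
    def ln(A,B,col):
        u=proj(p,W([A,B]))*2; cv2.line(f,*[tuple(int(round(t)) for t in q) for q in u],col,1)
    for z,col in((14,(0,0,255)),(36,(0,255,0)),(50,(255,0,0))): ln((-25,0,z),(25,0,z),col)
    ln((0,-23.6,56),(0,-23.6,114),(0,255,255)); ln((-50,-50,14),(-50,190,14),(0,0,255));ln((50,-50,14),(50,190,14),(0,0,255))
    cv2.imwrite('pics/ov%s.png'%sys.argv[1],f[200:700,500:1120])
E
python3 ov.py 1
```

```text
(no output)
```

View pics/ov1.png

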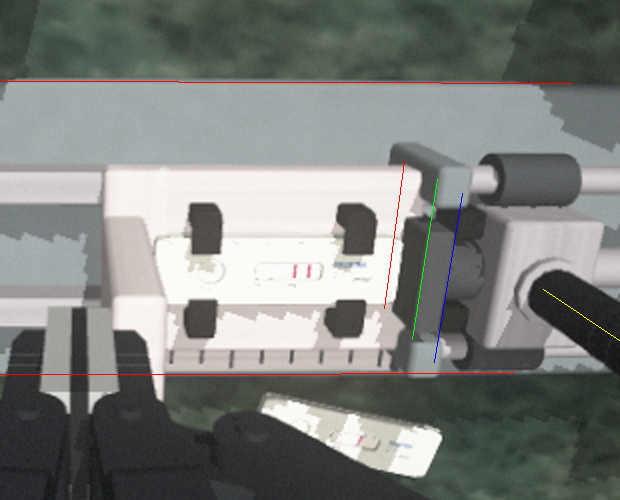

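>>> {"api": "move_arm", "payload": {"steps": [[-1, 0.2, -0.8, 0, 0, 0, 0], [-1, 0.3, -1, 0, 0, 0, 0], [-1, 0.3, -1, 0, 0, 0, 0]]}}

```text
clock: 10.77
position: [499.1, 151.7, 61.8]
ee_rot: [0.992, 0.128, -0.0, -0.0]
contact_force: [-4.9, 2.0, 6.8]
gripper_width: 0.1
```

```bash
python3 look.py 16
```

```text
10.7667 [499.1 151.7  61.8] tester xy -1.0 101.7 F xyz -4.21 3.14 6.84 tau [ 0.754  1.432 -0.03 ]
10.8167 [499.1 151.7  61.8] tester xy -1.0 101.7 F xyz -3.79 3.26 7.43 tau [ 0.687  1.425 -0.074]
```

>>> {"api": "move_arm", "payload": {"steps": [[-1, 0.2, -0.8, 0, 0, 0, 0], [-1, 0.3, -1, 0, 0, 0, 0], [-1, 0.3, -1, 0, 0, 0, 0]]}}

```text
clock: 11.07
position: [499.4, 150.9, 61.8]
ee_rot: [0.992, 0.128, -0.0, -0.0]
contact_force: [-4.9, 4.0, 7.5]
gripper_width: -0.1
```

```bash
python3 look.py 17;python3 look.py 17; python3 ov.py 2
```

```text
11.0667 [499.4 150.9  61.8] tester xy -1.0 100.8 F xyz -3.7 5.16 7.48 tau [ 0.925  1.558 -0.067]
11.1167 [499.4 150.8  61.8] tester xy -1.0 100.8 F xyz -3.85 4.26 6.47 tau [ 0.867  1.481 -0.059]
11.1167 [499.4 150.8  61.8] tester xy -1.0 100.8 F xyz -3.85 4.26 6.47 tau [ 0.867  1.481 -0.059]
11.1667 [499.4 150.8  61.8] tester xy -1.0 100.8 F xyz -3.55 5.18 7.07 tau [ 0.883  1.502 -0.043]
```

View pics/ov2.png

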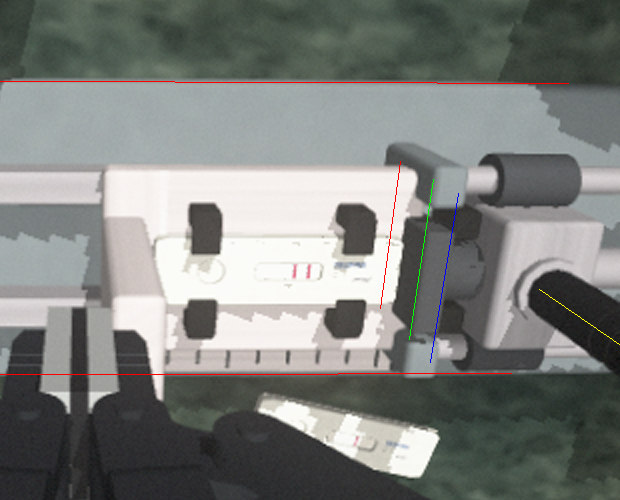

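>>> {"api": "move_arm", "payload": {"steps": [[-1, -0.1, 0.5, 0, 0, 0, 0], [-1, -0.3, 1, 0, 0, 0, 0], [-1, -0.6, 2, 0, 0, 0, 0], [-1, -1, 4, 0, 0, 0, 0], [-1, -4, 16, 0, 0, 0, 0]]}}

```text
clock: 11.63
position: [495.7, 164.7, 61.7]
ee_rot: [0.992, 0.128, -0.0, 0.001]
contact_force: [-3.2, -0.9, 5.9]
gripper_width: 0.4
```

```bash
python3 look.py 18; python3 st.py
```

```text
11.6333 [495.7 164.7  61.7] tester xy -1.0 115.2 F xyz -3.36 -0.04 5.93 tau [-0.568  0.729  0.008]
11.6833 [495.7 167.1  61.8] tester xy -0.4 117.5 F xyz -2.69 1.03 4.39 tau [-0.178  0.848 -0.002]
11.6833 [495.7 167.1  61.8] tester xy -0.4 117.5 F xyz -2.69 1.03 4.39 tau [-0.178  0.848 -0.002]
```

View pics/w18.png

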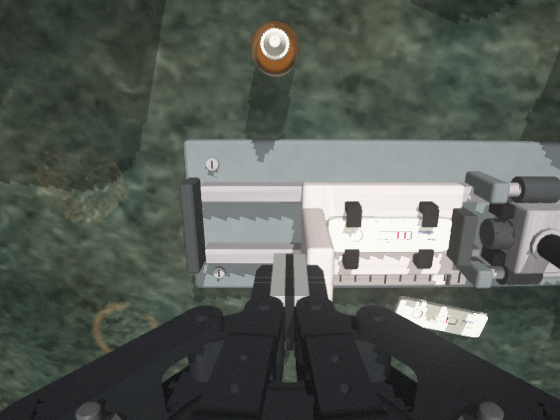

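>>> {"api": "move_arm", "payload": {"steps": [[-1, 0, 0, 2, 0, 0, 0], [-1, 0, 0, 5, 0, 0, 0], [-1, 0, 0, 8, 0, 0, 0], [-1, 0, 0, 8, 0, 0, 0]]}}

```text
clock: 12.02
position: [496.4, 166.2, 69.9]
ee_rot: [0.992, 0.128, 0.001, -0.0]
contact_force: [0.0, 1.3, 0.4]
gripper_width: -0.1
```

```bash
python3 look.py 19; python3 st.py; python3 -c "
from h import *
cv2.imwrite('pics/s19.png',cv2.resize(optics.get_image('side')['frame'][140:280,200:400],None,fx=3.5,fy=3.5))"
```

```text
12.0167 [496.4 166.2  69.9] tester xy 0.0 116.5 F xyz 0.37 1.23 0.39 tau [ 0.027 -0.014  0.011]
12.0667 [496.2 166.1  69.7] tester xy -0.2 116.4 F xyz -0.42 -0.14 0.47 tau [-0.033 -0.017  0.003]
12.0667 [496.2 166.1  69.7] tester xy -0.2 116.4 F xyz -0.42 -0.14 0.47 tau [-0.033 -0.017  0.003]
```

View pics/w19.png

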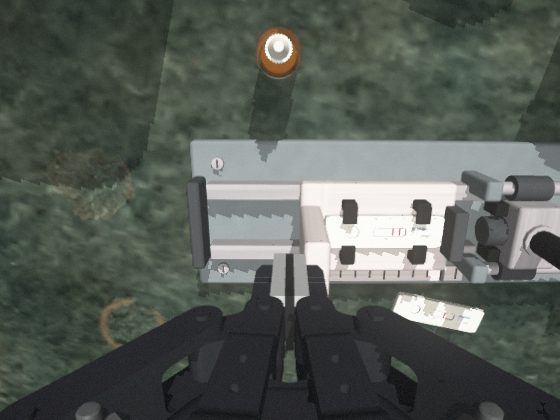

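View pics/s19.png

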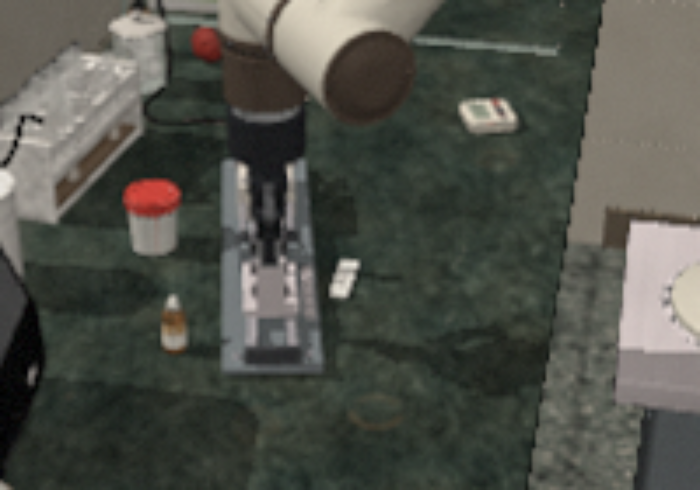

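>>> {"api": "move_arm", "payload": {"steps": [[-1, 0.6, -2.4, 0, 0, 0, 0], [-1, 1.2, -4.8, 0, 0, 0, 0], [-1, 1.8, -7.2, 0, 0, 0, 0], [-1, 2.4, -9.6, 0, 0, 0, 0], [-1, 3, -12, 0, 0, 0, 0]]}}

```text
clock: 12.53
position: [498.8, 153.9, 69.3]
ee_rot: [0.992, 0.128, -0.0, 0.0]
contact_force: [-0.0, -0.6, -1.0]
gripper_width: 0.0
```

```bash
python3 look.py 20; python3 st.py
```

```text
12.5333 [498.8 153.9  69.3] tester xy -0.8 103.9 F xyz -0.15 -0.57 -0.99 tau [-0.047  0.004  0.024]
12.5833 [498.8 153.6  69.3] tester xy -0.9 103.6 F xyz -0.25 0.33 -0.25 tau [-0.063  0.01  -0.019]
12.5833 [498.8 153.6  69.3] tester xy -0.9 103.6 F xyz -0.25 0.33 -0.25 tau [-0.063  0.01  -0.019]
```

View pics/w20.png

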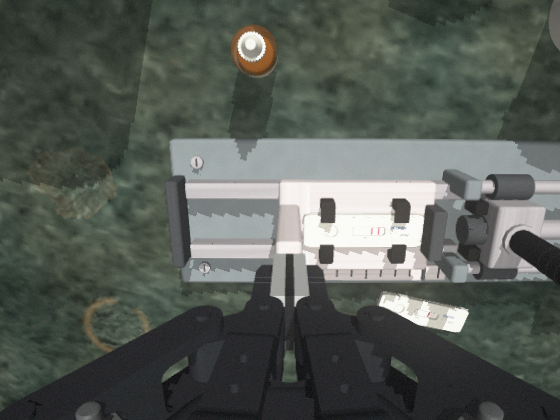

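```bash
python3 - <<'E'
from ov import *
p=optics.get_image('wrist');s=readout.read_state()
print(s['position'],s['ee_rot'],proj(p,s['position']))
from scipy.spatial.transform import Rotation as R
r=R.from_quat(s['ee_rot'])
for q in[(0,0,0),(0,0,-19),(0,0,-40),(0,0,-60),(0,14,0),(11,0,0),(11,0,-19)]:
    print(q,proj(p,s['position']+r.apply(q)).round(0))
f=p['frame'].copy()
yt=float(86-0)
for yt,col in((85,(0,0,255)),(95,(0,255,0)),(105,(255,0,0))):
  for X in[(-15,yt-6,92),(15,yt-6,92),(15,yt+6,92),(-15,yt+6,92)]:
    u=proj(p,W([X]))[0];cv2.circle(f,(int(u[0]),int(u[1])),2,col,-1)
for nm in('push_tab','cocking_post','tester'):
    for q in nets.silhouettes(nm,p)[:2]: print(nm,q['conf'],q['extent'])
q=nets.silhouettes('push_tab',p)
if q: f[q[0]['region']]=f[q[0]['region']]//2+np.array([0,100,0],np.uint8)
cv2.imwrite('pics/t.png',cv2.resize(f[130:420,100:500],None,fx=2,fy=2))
E
```

```text
[498.78259708 153.79996591  69.30594242] [ 9.91779685e-01  1.27957213e-01 -7.85669404e-05  4.50480469e-05] [[287.18755117 251.399595  ]]
(0, 0, 0) [[287. 251.]]
(0, 0, -19) [[287. 269.]]
(0, 0, -40) [[287. 293.]]
(0, 0, -60) [[286. 323.]]
(0, 14, 0) [[315. 251.]]
(11, 0, 0) [[287. 231.]]
(11, 0, -19) [[287. 247.]]
push_tab 0.73 [276.2, 175.9, 447.9, 279.1]
cocking_post 0.82 [454.9, 175.1, 559.0, 287.4]
tester 0.72 [164.2, 135.0, 560.0, 286.9]
tester 0.26 [377.0, 291.0, 467.7, 330.7]
```

View pics/t.png

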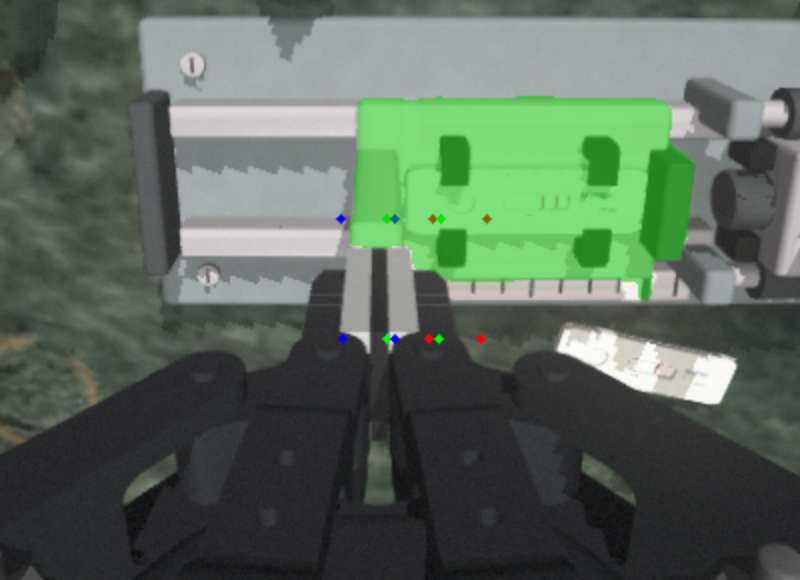

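```bash
python3 - <<'E'
from ov import *
import pickle
P={n:optics.get_image(n) for n in('scene','side')}
s=readout.read_state();print(s['position'])
out=[]
for n,p in P.items():
    print(n,'tcp',proj(p,s['position']).round(1))
    for z in(36,50,60,69,80,92): print(z,proj(p,W([(0,104,z)])).round(1).tolist())
    c=proj(p,s['position'])[0]
    x0,y0=int(c[0])-50,int(c[1])-40
    f=p['frame'][y0:y0+80,x0:x0+100].copy()
    f=cv2.resize(f,None,fx=4,fy=4,interpolation=cv2.INTER_CUBIC)
    for X,col in(((0,104,36),(0,255,0)),((0,104,92),(0,0,255))):
        u=(proj(p,W([X]))[0]-[x0,y0])*4; cv2.circle(f,(int(u[0]),int(u[1])),2,col,-1)
    u=(c-[x0,y0])*4; cv2.circle(f,(int(u[0]),int(u[1])),2,(255,0,0),-1)
    out.append(f)
cv2.imwrite('pics/t2.png',np.hstack(out))
E
```

```text
[498.75615792 154.37545376  69.33902527]
scene tcp [[252.4 211.2]]
36 [[253.1, 218.4]]
50 [[252.9, 215.4]]
60 [[252.7, 213.2]]
69 [[252.6, 211.2]]
80 [[252.5, 208.8]]
92 [[252.3, 206.1]]
side tcp [[276.8 219.6]]
36 [[276.8, 227.4]]
50 [[276.7, 224.1]]
60 [[276.7, 221.7]]
69 [[276.6, 219.6]]
80 [[276.6, 216.9]]
92 [[276.5, 214.0]]
```

View pics/t2.png

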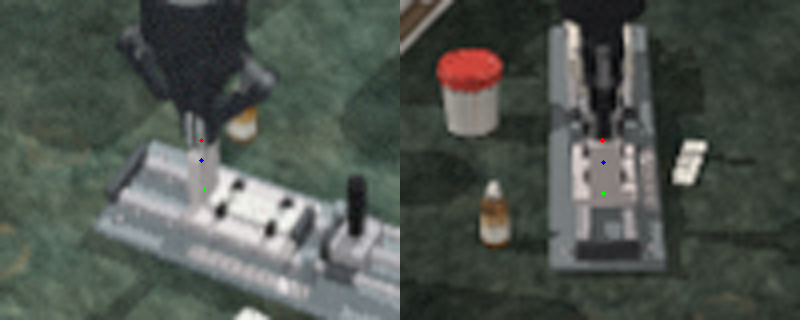

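>>> {"api": "move_arm", "payload": {"steps": [[-1, -2, 8, 4, 0, 0, 0], [-1, -5, 20, 4, 0, 0, 0], [-1, -8.2, 32, 4, 0, 0, 0], [-1, -8.2, 32, -14, 0, 0, 0], [-1, -8.2, 32, -24, 0, 0, 0]]}}

```text
clock: 13.35
position: [489.9, 188.0, 44.7]
ee_rot: [0.992, 0.129, 0.0, -0.0]
contact_force: [-0.7, -1.3, -0.2]
gripper_width: -0.1
```

```bash
python3 look.py 21; python3 - <<'E'
from ov import *
p=optics.get_image('scene');s=readout.read_state();c=proj(p,s['position'])[0]
x0,y0=int(c[0])-60,int(c[1])-50
f=cv2.resize(p['frame'][y0:y0+100,x0:x0+120],None,fx=6,fy=6,interpolation=cv2.INTER_CUBIC)
u=(c-[x0,y0])*6;cv2.circle(f,(int(u[0]),int(u[1])),3,(255,0,0),-1)
cv2.imwrite('pics/t3.png',f)
E
python3 st.py
```

```text
13.35 [489.9 188.   44.7] tester xy -0.7 139.1 F xyz -1.05 -1.1 -0.24 tau [-0.025  0.088 -0.018]
13.4 [488.4 186.5  42.6] tester xy -2.5 138.1 F xyz -0.24 0.63 -1.12 tau [-0.056  0.031 -0.015]
13.45 [488.8 186.1  43.4] tester xy -2.3 137.6 F xyz 0.54 0.2 -0.33 tau [-0.023  0.044  0.028]
```

View pics/t3.png

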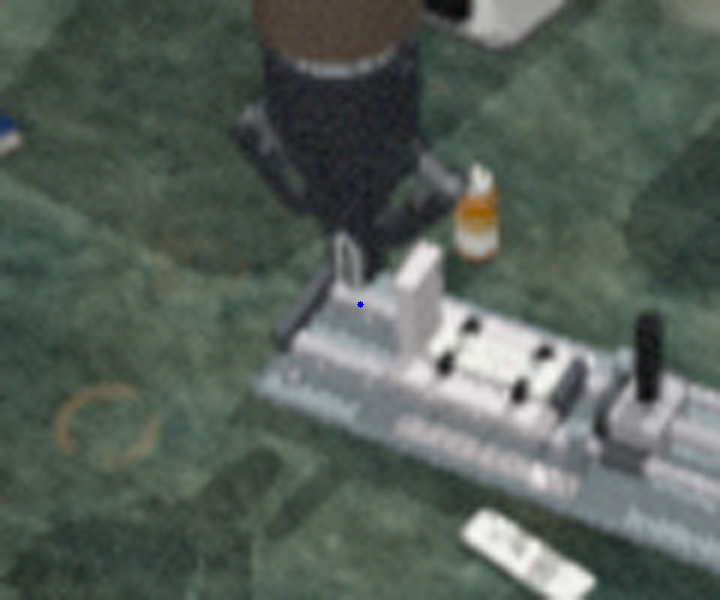

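View pics/w21.png

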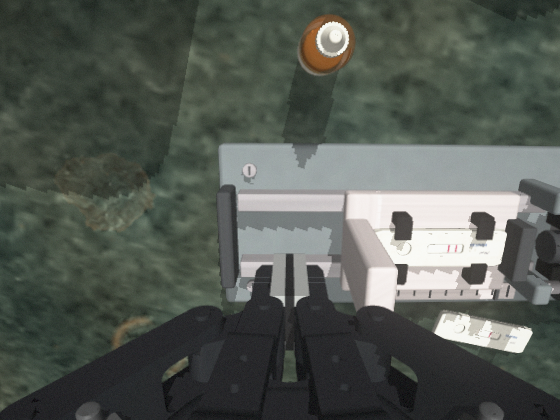

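>>> {"api": "move_arm", "payload": {"steps": [[-1, 3, -4, 0, 0, 0, 0], [-1, 4, -8, 0, 0, 0, 0], [-1, 5, -12, 0, 0, 0, 0], [-1, 6, -16, 0, 0, 0, 0], [-1, 7, -20, 0, 0, 0, 0]]}}

```text
clock: 13.87
position: [498.3, 166.1, 46.0]
ee_rot: [0.992, 0.128, 0.001, -0.0]
contact_force: [1.0, 1.7, 0.3]
gripper_width: -0.1
```

```bash
python3 look.py 22; python3 st.py
```

```text
13.8667 [498.3 166.1  46. ] tester xy 1.8 115.9 F xyz 1.44 1.39 0.29 tau [ 0.397 -0.055  0.048]
13.9167 [498.  165.3  45.8] tester xy 1.4 115.2 F xyz 0.56 -1.15 -0.76 tau [-0.016  0.007 -0.017]
13.9167 [498.  165.3  45.8] tester xy 1.4 115.2 F xyz 0.56 -1.15 -0.76 tau [-0.016  0.007 -0.017]
```

View pics/w22.png

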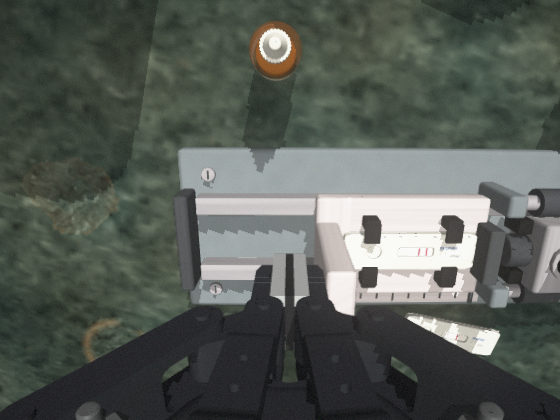

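>>> {"api": "move_arm", "payload": {"steps": [[-1, 0.3, -1.2, 0, 0, 0, 0], [-1, 0.6, -2.4, 0, 0, 0, 0], [-1, 0.9, -3.6, 0, 0, 0, 0], [-1, 1.2, -4.8, 0, 0, 0, 0], [-1, 1.2, -4.8, 0, 0, 0, 0]]}}

```text
clock: 14.33
position: [498.8, 161.3, 45.4]
ee_rot: [0.992, 0.128, 0.0, 0.0]
contact_force: [0.6, -0.6, -0.2]
gripper_width: 0.1
```

```bash
python3 look.py 23; python3 ov.py 3
```

```text
14.3333 [498.8 161.3  45.4] tester xy 1.1 111.1 F xyz 0.45 -0.75 -0.16 tau [ 0.056 -0.003  0.   ]
14.3833 [498.7 161.3  45.3] tester xy 1.1 111.2 F xyz 0.07 0.56 0.58 tau [ 0.056 -0.004 -0.006]
```

View pics/ov3.png

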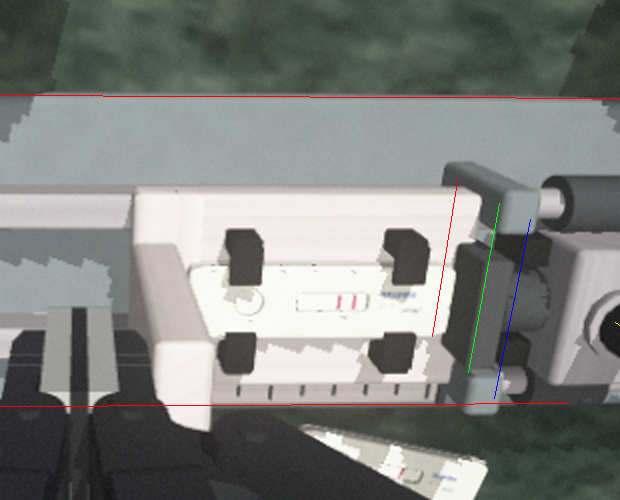

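>>> {"api": "move_arm", "payload": {"steps": [[-1, 0.2, -0.8, 0, 0, 0, 0], [-1, 0.4, -1.5, 0, 0, 0, 0], [-1, 0.4, -1.5, 0, 0, 0, 0]]}}

```text
clock: 14.68
position: [499.0, 159.9, 45.3]
ee_rot: [0.992, 0.128, -0.0, 0.0]
contact_force: [0.2, 1.4, -0.1]
gripper_width: 0.3
```

```bash
python3 look.py 24
```

```text
14.6833 [499.  159.9  45.3] tester xy 1.0 109.7 F xyz 0.51 1.34 -0.13 tau [ 0.176  0.08  -0.024]
14.7333 [499.  159.9  45.2] tester xy 0.9 109.7 F xyz -0.18 1.17 0.2 tau [ 0.253  0.111 -0.013]
```

>>> {"api": "move_arm", "payload": {"steps": [[-1, 0.2, -0.8, 0, 0, 0, 0], [-1, 0.3, -1, 0, 0, 0, 0], [-1, 0.3, -1, 0, 0, 0, 0]]}}

```text
clock: 14.98
position: [499.2, 159.3, 45.3]
ee_rot: [0.992, 0.128, -0.0, -0.0]
contact_force: [-2.9, 3.5, -0.3]
gripper_width: 0.0
```

```bash
python3 look.py 25
```

```text
14.9833 [499.2 159.3  45.3] tester xy 1.0 109.1 F xyz -1.96 4.09 -0.25 tau [0.978 0.594 0.014]
15.0333 [499.2 159.3  45.2] tester xy 1.0 109.1 F xyz -1.12 4.76 -0.07 tau [ 1.035  0.674 -0.   ]
```

>>> {"api": "move_arm", "payload": {"steps": [[-1, 0.2, -0.8, 0, 0, 0, 0], [-1, 0.3, -1, 0, 0, 0, 0], [-1, 0.3, -1, 0, 0, 0, 0]]}}

```text
clock: 15.28
position: [499.5, 158.1, 45.3]
ee_rot: [0.992, 0.128, -0.0, -0.0]
contact_force: [-2.0, 4.9, 0.1]
gripper_width: 0.0
```

```bash
python3 look.py 26; python3 ov.py 4
```

```text
15.2833 [499.5 158.1  45.3] tester xy 1.0 107.8 F xyz -0.71 5.23 0.08 tau [ 1.188  0.77  -0.029]
15.3333 [499.5 158.1  45.3] tester xy 1.0 107.8 F xyz -1.72 4.6 -0.71 tau [1.228 0.755 0.011]
```

View pics/ov4.png

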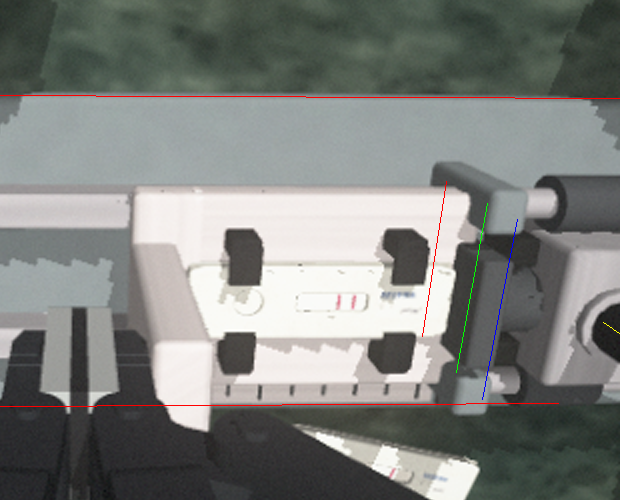

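>>> {"api": "move_arm", "payload": {"steps": [[-1, -0.1, 0.4, 0, 0, 0, 0], [-1, -0.2, 0.8, 0, 0, 0, 0], [-1, -0.3, 1.2, 0, 0, 0, 0], [-1, -0.4, 1.6, 0, 0, 0, 0], [-1, -0.5, 2, 0, 0, 0, 0]]}}

```text
clock: 15.8
position: [499.2, 159.6, 45.3]
ee_rot: [0.992, 0.128, -0.0, 0.0]
contact_force: [-0.3, 0.6, 0.3]
gripper_width: 0.1
```

```bash
python3 look.py 27
```

```text
15.8 [499.2 159.6  45.3] tester xy 1.1 109.4 F xyz -0.09 0.68 0.31 tau [-0.036 -0.011 -0.011]
15.85 [499.5 159.7  45.4] tester xy 1.4 109.4 F xyz 0.09 -0.24 -1.02 tau [ 0.018 -0.063  0.004]
```

>>> {"api": "move_arm", "payload": {"steps": [[-1, -0.2, 1, 0, 0, 0, 0], [-1, -0.5, 2, 0, 0, 0, 0], [-1, -1.5, 6, 0, 0, 0, 0], [-1, -3, 12, 0, 0, 0, 0], [-1, -3, 12, 0, 0, 0, 0]]}}

```text
clock: 16.27
position: [496.4, 173.0, 45.5]
ee_rot: [0.992, 0.129, 0.0, -0.0]
contact_force: [-0.5, -0.0, -0.5]
gripper_width: -0.2
```

```bash
python3 st.py; python3 ov.py 5
```

```text
16.2667 [496.4 173.   45.5] tester xy 1.7 123.0 F xyz -0.51 0.11 -0.48 tau [-0.054 -0.046 -0.027]
```

View pics/ov5.png

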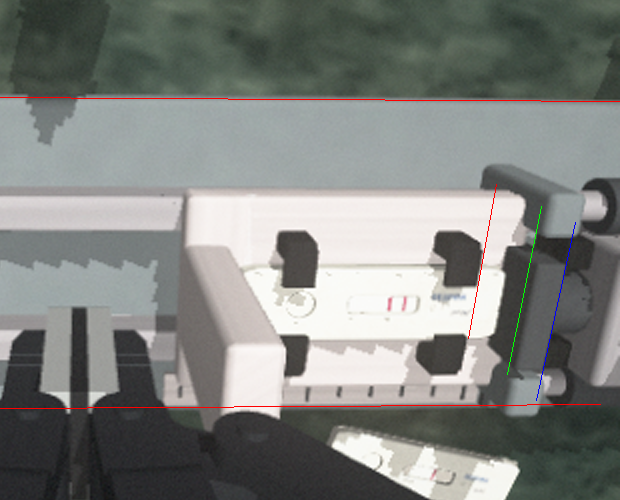

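>>> {"api": "move_arm", "payload": {"steps": [[-1, 0, 0, 32, 0, 0, 0], [-1, 0, 0, 65, 0, 0, 0], [-1, 8, -33, 65, 0, 0, 0], [-1, 16, -67, 65, 0, 0, 0], [-1, 24.5, -100, 65, 0, 0, 0]]}}

```text
clock: 16.73
position: [521.0, 71.5, 111.3]
ee_rot: [0.992, 0.129, 0.001, -0.0]
contact_force: [-0.7, 0.0, -1.1]
gripper_width: 0.1
```

>>> {"api": "move_arm", "payload": {"steps": [[-1, 0, 0, 0, 0, 0, 0], [-1, 0, 0, -15, 0, 0, 0], [-1, 0, 0, -30, 0, 0, 0], [-1, 0, 0, -45, 0, 0, 0], [-1, 0, 0, -45, 0, 0, 0]]}}

```text
clock: 17.15
position: [518.5, 71.2, 62.6]
ee_rot: [0.992, 0.128, -0.003, 0.001]
contact_force: [-0.8, 0.6, 0.7]
gripper_width: 0.0
```

```bash
python3 st.py; python3 look.py 28; python3 - <<'E'
from ov import *
out=[]
for n in('scene','side'):
    p=optics.get_image(n);s=readout.read_state();c=proj(p,s['position'])[0]
    x0,y0=int(c[0])-45,int(c[1])-40
    f=cv2.resize(p['frame'][y0:y0+80,x0:x0+90],None,fx=4.4,fy=4.4,interpolation=cv2.INTER_CUBIC)
    u=(c-[x0,y0])*4.4;cv2.circle(f,(int(u[0]),int(u[1])),3,(255,0,0),-1)
    out.append(f)
cv2.imwrite('pics/t4.png',np.hstack(out))
E
```

```text
17.15 [518.5  71.2  62.6] tester xy -2.7 18.9 F xyz -0.57 0.8 0.7 tau [-0.017  0.083 -0.058]
17.15 [518.5  71.2  62.6] tester xy -2.7 18.9 F xyz -0.57 0.8 0.7 tau [-0.017  0.083 -0.058]
17.2 [519.6  71.6  64.1] tester xy -1.6 19.0 F xyz 0.64 0.9 0.61 tau [-0.013 -0.036 -0.03 ]
```

View pics/t4.png

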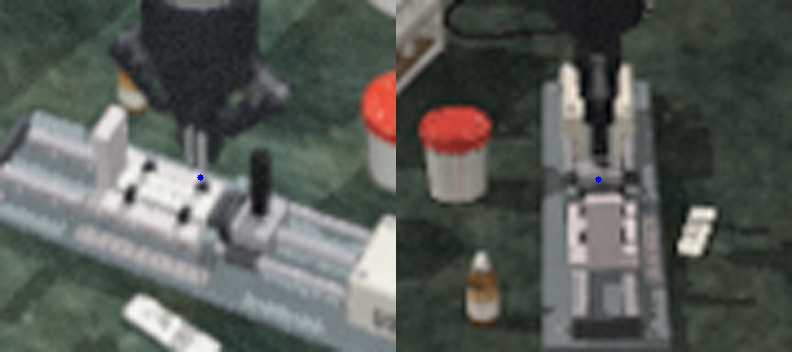

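View pics/w28.png

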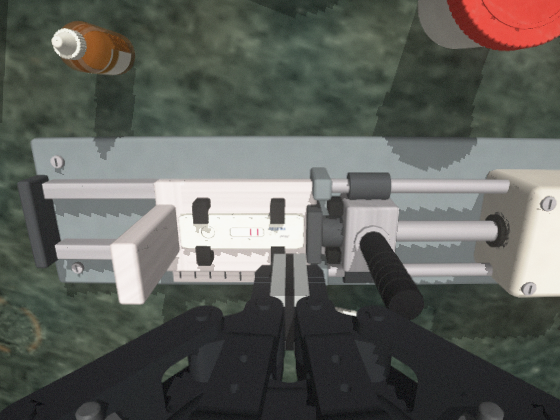

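>>> {"api": "move_arm", "payload": {"steps": [[-1, 1.5, -3, 4, 0, 0, 0], [-1, 3, -7, 8, 0, 0, 0], [-1, 5, -12, 8, 0, 0, 0], [-1, 5, -12, 8, 0, 0, 0]]}}

```text
clock: 17.63
position: [526.6, 59.4, 74.4]
ee_rot: [0.992, 0.128, 0.001, -0.0]
contact_force: [-0.1, 0.8, 0.4]
gripper_width: -0.2
```

```bash
python3 st.py; python3 look.py 29
```

```text
17.6333 [526.6  59.4  74.4] tester xy 2.2 5.5 F xyz 0.13 0.76 0.37 tau [ 0.027 -0.019  0.039]
17.6333 [526.6  59.4  74.4] tester xy 2.2 5.5 F xyz 0.13 0.76 0.37 tau [ 0.027 -0.019  0.039]
17.6833 [526.2  59.6  74. ] tester xy 1.8 5.7 F xyz -0.16 -0.21 -0.35 tau [0.021 0.026 0.053]
```

>>> {"api": "move_arm", "payload": {"steps": [[-1, 0.4, -1.5, 0, 0, 0, 0], [-1, 0.8, -3, 0, 0, 0, 0], [-1, 1, -4, 0, 0, 0, 0], [-1, 1.3, -5, 0, 0, 0, 0], [-1, 1.3, -5, 0, 0, 0, 0]]}}

```text
clock: 18.1
position: [527.0, 54.8, 73.2]
ee_rot: [0.992, 0.128, -0.0, 0.0]
contact_force: [0.7, 0.5, 0.2]
gripper_width: 0.0
```

```bash
python3 st.py; python3 look.py 30
```

```text
18.1 [527.   54.8  73.2] tester xy 1.3 0.9 F xyz 0.86 0.34 0.17 tau [0.022 0.074 0.041]
18.1 [527.   54.8  73.2] tester xy 1.3 0.9 F xyz 0.86 0.34 0.17 tau [0.022 0.074 0.041]
18.15 [527.   54.9  73.3] tester xy 1.3 1.0 F xyz 0.95 -0.14 0.27 tau [0.032 0.016 0.014]
```

View pics/w30.png

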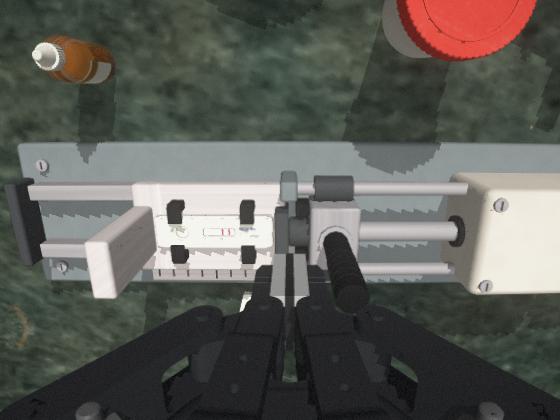

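>>> {"api": "move_arm", "payload": {"steps": [[-1, 0.3, -1, 0, 0, 0, 0], [-1, 0.5, -2, 0, 0, 0, 0], [-1, 0.8, -3, 0, 0, 0, 0], [-1, 1, -4, 0, 0, 0, 0], [-1, 1.3, -5, 0, 0, 0, 0]]}}

```text
clock: 18.57
position: [528.3, 49.9, 73.3]
ee_rot: [0.992, 0.128, -0.0, -0.0]
contact_force: [-0.8, 2.4, 0.9]
gripper_width: 0.4
```

```bash
python3 st.py
```

```text
18.5667 [528.3  49.9  73.3] tester xy 1.4 -4.1 F xyz -0.19 2.49 0.89 tau [ 0.603  0.243 -0.011]
```

>>> {"api": "move_arm", "payload": {"steps": [[-1, 0.3, -1, 0, 0, 0, 0], [-1, 0.5, -2, 0, 0, 0, 0], [-1, 0.8, -3, 0, 0, 0, 0], [-1, 0.8, -3, 0, 0, 0, 0]]}}

```text
clock: 18.9
position: [529.1, 47.1, 73.3]
ee_rot: [0.992, 0.128, -0.0, -0.0]
contact_force: [-1.2, 3.3, 0.4]
gripper_width: 0.2
```

```bash
python3 st.py; python3 look.py 31
```

```text
18.9 [529.1  47.1  73.3] tester xy 1.4 -7.0 F xyz -0.28 3.48 0.38 tau [ 0.894  0.37  -0.062]
18.9 [529.1  47.1  73.3] tester xy 1.4 -7.0 F xyz -0.28 3.48 0.38 tau [ 0.894  0.37  -0.062]
18.95 [529.1  47.1  73.3] tester xy 1.4 -7.0 F xyz -0.77 3.63 0.27 tau [0.943 0.373 0.025]
```

View pics/w31.png

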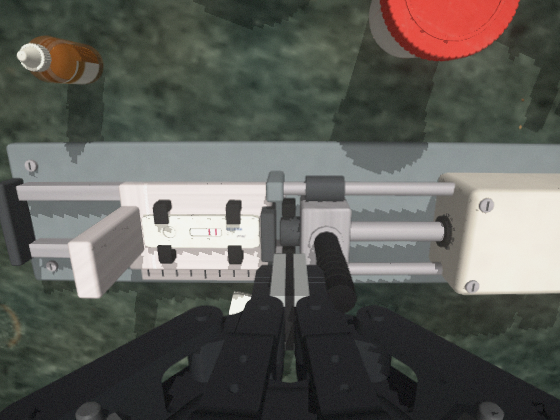

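```bash
cat > st2.py <<'E'
from h import *
s=readout.read_state();x,y,a=525.96,53.565,.257
d=s['position'][:2]-[x,y];c,n=np.cos(a),np.sin(a);f=s['contact_force'];t=s['wrist_torque']
print(round(s['clock'],2),'draw %.1f x %.1f z %.1f Fy %.2f  Ft %.2f'%(-3.8-(-n*d[0]+c*d[1]),c*d[0]+n*d[1],s['position'][2],-n*f[0]+c*f[1],(c*t[0]+n*t[1])/.27))
E
python3 st2.py
```

```text
18.95 draw 3.2 x 1.4 z 73.3 Fy 3.63  Ft 3.73
```

>>> {"api": "move_arm", "payload": {"steps": [[-1, 0.4, -1.2, 0, 0, 0, 0], [-1, 0.8, -2.4, 0, 0, 0, 0], [-1, 1.1, -3.7, 0, 0, 0, 0], [-1, 1.4, -4.9, 0, 0, 0, 0], [-1, 1.7, -6.1, 0, 0, 0, 0]]}}

```text
clock: 19.37
position: [530.7, 40.9, 73.3]
ee_rot: [0.992, 0.128, -0.0, -0.0]
contact_force: [-1.7, 4.2, 0.8]
gripper_width: 0.4
```

```bash
python3 st2.py
```

```text
19.37 draw 9.7 x 1.4 z 73.3 Fy 4.53  Ft 5.43
```

>>> {"api": "move_arm", "payload": {"steps": [[-1, 0.3, -1, 0, 0, 0, 0], [-1, 0.5, -2, 0, 0, 0, 0]]}}

```text
clock: 19.53
position: [531.3, 38.9, 73.3]
ee_rot: [0.992, 0.128, -0.0, -0.0]
contact_force: [-2.0, 5.8, 0.5]
gripper_width: -0.1
```

```bash
python3 st2.py
```

```text
19.53 draw 11.7 x 1.4 z 73.3 Fy 6.10  Ft 5.81
```

>>> {"api": "move_arm", "payload": {"steps": [[-1, 0.3, -1, 0, 0, 0, 0], [-1, 0.5, -2, 0, 0, 0, 0]]}}

```text
clock: 19.7
position: [531.7, 37.0, 73.3]
ee_rot: [0.992, 0.128, -0.0, -0.0]
contact_force: [-2.1, 5.1, 0.2]
gripper_width: 0.4
```

```bash
python3 st2.py
```

```text
19.7 draw 13.7 x 1.4 z 73.3 Fy 5.44  Ft 6.25
```

>>> {"api": "move_arm", "payload": {"steps": [[-1, 0.3, -1, 0, 0, 0, 0], [-1, 0.5, -2, 0, 0, 0, 0]]}}

```text
clock: 19.87
position: [532.2, 35.1, 73.3]
ee_rot: [0.992, 0.128, -0.0, -0.0]
contact_force: [-1.6, 5.3, 0.1]
gripper_width: 0.5
```

```bash
python3 st2.py
```

```text
19.87 draw 15.7 x 1.4 z 73.3 Fy 5.50  Ft 6.46
```

>>> {"api": "move_arm", "payload": {"steps": [[-1, 0.3, -1, 0, 0, 0, 0], [-1, 0.5, -2, 0, 0, 0, 0]]}}

```text
clock: 20.03
position: [532.8, 33.2, 73.3]
ee_rot: [0.992, 0.128, 0.0, -0.0]
contact_force: [-3.4, 6.4, 1.2]
gripper_width: 0.0
```

```bash
python3 st2.py
```

```text
20.03 draw 17.6 x 1.4 z 73.3 Fy 7.10  Ft 6.98
```

>>> {"api": "move_arm", "payload": {"steps": [[-1, 0.3, -1, 0, 0, 0, 0], [-1, 0.5, -2, 0, 0, 0, 0]]}}

```text
clock: 20.2
position: [533.2, 31.3, 73.3]
ee_rot: [0.992, 0.128, -0.0, -0.0]
contact_force: [-2.3, 6.0, 0.7]
gripper_width: -0.1
```

```bash
python3 st2.py
```

```text
20.2 draw 19.6 x 1.4 z 73.3 Fy 6.35  Ft 7.25
```

>>> {"api": "move_arm", "payload": {"steps": [[-1, 0.3, -1, 0, 0, 0, 0], [-1, 0.5, -2, 0, 0, 0, 0]]}}

```text
clock: 20.37
position: [533.7, 29.4, 73.3]
ee_rot: [0.992, 0.128, 0.0, -0.0]
contact_force: [-2.5, 6.5, 1.8]
gripper_width: -0.2
```

```bash
python3 st2.py
```

```text
20.37 draw 21.6 x 1.4 z 73.3 Fy 6.87  Ft 7.69
```

>>> {"api": "move_arm", "payload": {"steps": [[-1, 0.3, -1, 0, 0, 0, 0], [-1, 0.5, -2, 0, 0, 0, 0]]}}

```text
clock: 20.53
position: [534.2, 27.5, 73.3]
ee_rot: [0.992, 0.128, 0.0, -0.001]
contact_force: [-2.1, 8.2, 1.3]
gripper_width: -0.1
```

```bash
python3 st2.py
```

```text
20.53 draw 23.6 x 1.4 z 73.3 Fy 8.43  Ft 8.39
```

>>> {"api": "move_arm", "payload": {"steps": [[-1, 0.3, -1, 0, 0, 0, 0], [-1, 0.5, -2, 0, 0, 0, 0]]}}

```text
clock: 20.7
position: [534.7, 25.8, 73.3]
ee_rot: [0.992, 0.128, 0.0, -0.001]
contact_force: [-4.1, 10.2, 1.3]
gripper_width: -0.1
```

```bash
python3 st2.py
```

```text
20.7 draw 25.3 x 1.4 z 73.3 Fy 10.91  Ft 10.14
```

>>> {"api": "move_arm", "payload": {"steps": [[-1, 0.3, -1, 0, 0, 0, 0], [-1, 0.5, -2, 0, 0, 0, 0]]}}

```text
clock: 20.87
position: [535.1, 24.1, 73.3]
ee_rot: [0.992, 0.128, 0.0, -0.001]
contact_force: [-3.1, 10.6, 1.0]
gripper_width: -0.1
```

```bash
python3 st2.py
```

```text
20.87 draw 27.1 x 1.4 z 73.3 Fy 10.99  Ft 11.27
```

>>> {"api": "move_arm", "payload": {"steps": [[-1, 0.3, -1, 0, 0, 0, 0], [-1, 0.5, -2, 0, 0, 0, 0]]}}

```text
clock: 21.03
position: [535.6, 22.3, 73.3]
ee_rot: [0.992, 0.128, 0.0, -0.001]
contact_force: [-3.8, 12.0, 1.8]
gripper_width: 0.0
```

```bash
python3 st2.py
```

```text
21.03 draw 28.9 x 1.4 z 73.3 Fy 12.62  Ft 12.64
```

>>> {"api": "move_arm", "payload": {"steps": [[-1, 0.3, -1, 0, 0, 0, 0], [-1, 0.5, -2, 0, 0, 0, 0]]}}

```text
clock: 21.2
position: [536.1, 20.6, 73.3]
ee_rot: [0.992, 0.128, 0.0, -0.001]
contact_force: [-2.5, 11.1, 2.0]
gripper_width: -0.1
```

```bash
python3 st2.py
```

```text
21.2 draw 30.7 x 1.4 z 73.3 Fy 11.37  Ft 12.03
```

>>> {"api": "move_arm", "payload": {"steps": [[-1, 0.3, -1, 0, 0, 0, 0], [-1, 0.5, -2, 0, 0, 0, 0]]}}

```text
clock: 21.37
position: [536.6, 18.2, 73.3]
ee_rot: [0.992, 0.128, 0.0, -0.001]
contact_force: [-3.3, 10.1, 1.1]
gripper_width: 0.4
```

```bash
python3 st2.py
```

```text
21.37 draw 33.1 x 1.3 z 73.3 Fy 10.57  Ft 11.16
```

>>> {"api": "move_arm", "payload": {"steps": [[-1, 0.3, -1, 0, 0, 0, 0], [-1, 0.5, -2, 0, 0, 0, 0]]}}

```text
clock: 21.53
position: [537.1, 16.2, 73.3]
ee_rot: [0.992, 0.128, 0.0, -0.001]
contact_force: [-4.3, 10.3, 2.5]
gripper_width: -0.1
```

```bash
python3 st2.py
```

```text
21.53 draw 35.1 x 1.3 z 73.3 Fy 11.02  Ft 11.53
```

>>> {"api": "move_arm", "payload": {"steps": [[-1, 0.3, -1, 0, 0, 0, 0], [-1, 0.5, -2, 0, 0, 0, 0]]}}

```text
clock: 21.7
position: [537.7, 14.3, 73.3]
ee_rot: [0.992, 0.128, 0.0, -0.001]
contact_force: [-4.1, 11.1, 1.9]
gripper_width: -0.3
```

```bash
python3 st2.py
```

```text
21.7 draw 37.1 x 1.3 z 73.3 Fy 11.79  Ft 12.10
```

>>> {"api": "move_arm", "payload": {"steps": [[-1, 0.3, -1, 0, 0, 0, 0], [-1, 0.5, -2, 0, 0, 0, 0]]}}

```text
clock: 21.87
position: [538.2, 12.4, 73.3]
ee_rot: [0.992, 0.128, 0.0, -0.001]
contact_force: [-3.1, 10.4, 1.2]
gripper_width: 0.1
```

```bash
python3 st2.py; python3 look.py 32; python3 st2.py
```

```text
21.87 draw 39.1 x 1.3 z 73.3 Fy 10.87  Ft 12.06
21.8667 [538.2  12.4  73.3] tester xy 1.3 -42.9 F xyz -0.31 10.87 1.23 tau [3.078 1.096 0.007]
21.9167 [538.2  12.3  73.3] tester xy 1.3 -43.1 F xyz -1.15 11.1 0.77 tau [ 2.969  1.041 -0.107]
21.92 draw 39.3 x 1.3 z 73.3 Fy 11.10  Ft 11.62
```

View pics/w32.png

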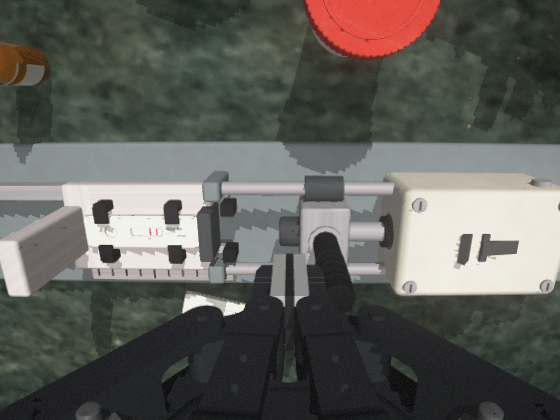

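>>> {"api": "move_arm", "payload": {"steps": [[-1, 0.3, -1, 0, 0, 0, 0], [-1, 0.5, -2, 0, 0, 0, 0], [-1, 0.8, -3, 0, 0, 0, 0]]}}

```text
clock: 22.17
position: [538.9, 9.4, 73.3]
ee_rot: [0.992, 0.128, 0.0, -0.001]
contact_force: [-4.4, 12.5, 1.6]
gripper_width: -0.0
```

```bash
python3 st2.py
```

```text
22.17 draw 42.2 x 1.3 z 73.3 Fy 13.24  Ft 12.89
```

>>> {"api": "move_arm", "payload": {"steps": [[-1, 0.3, -1, 0, 0, 0, 0], [-1, 0.3, -1, 0, 0, 0, 0]]}}

```text
clock: 22.33
position: [539.2, 8.3, 73.3]
ee_rot: [0.992, 0.128, 0.0, -0.001]
contact_force: [-4.1, 10.6, 1.4]
gripper_width: 0.0
```

```bash
python3 st2.py
```

```text
22.33 draw 43.4 x 1.3 z 73.3 Fy 11.34  Ft 11.60
```

>>> {"api": "move_arm", "payload": {"steps": [[-1, 0.3, -1, 0, 0, 0, 0], [-1, 0.3, -1, 0, 0, 0, 0]]}}

```text
clock: 22.5
position: [539.5, 7.3, 73.3]
ee_rot: [0.992, 0.128, 0.0, -0.001]
contact_force: [-3.4, 10.9, 1.1]
gripper_width: 0.1
```

```bash
python3 st2.py
```

```text
22.5 draw 44.4 x 1.3 z 73.3 Fy 11.44  Ft 11.72
```

>>> {"api": "move_arm", "payload": {"steps": [[-1, 0.2, -0.7, 0, 0, 0, 0], [-1, 0.2, -0.7, 0, 0, 0, 0]]}}

```text
clock: 22.67
position: [539.6, 6.8, 73.3]
ee_rot: [0.992, 0.128, 0.0, -0.001]
contact_force: [-4.4, 12.2, 1.4]
gripper_width: -0.2
```

```bash
python3 st2.py
```

```text
22.67 draw 44.9 x 1.3 z 73.3 Fy 12.95  Ft 12.51
```

>>> {"api": "move_arm", "payload": {"steps": [[-1, 0.2, -0.7, 0, 0, 0, 0], [-1, 0.2, -0.7, 0, 0, 0, 0]]}}

```text
clock: 22.83
position: [539.8, 6.3, 73.3]
ee_rot: [0.992, 0.128, 0.0, -0.001]
contact_force: [-4.9, 12.0, 2.2]
gripper_width: 0.1
```

```bash
python3 st2.py
```

```text
22.83 draw 45.4 x 1.3 z 73.3 Fy 12.89  Ft 14.04
```

>>> {"api": "move_arm", "payload": {"steps": [[-1, -0.2, 0.7, 0, 0, 0, 0], [-1, -0.4, 1.4, 0, 0, 0, 0], [-1, -0.5, 2, 0, 0, 0, 0], [-1, -0.5, 2, 0, 0, 0, 0]]}}

```text
clock: 23.17
position: [539.3, 8.1, 73.3]
ee_rot: [0.992, 0.128, 0.0, -0.001]
contact_force: [-3.6, 10.8, 0.7]
gripper_width: -0.4
```

```bash
python3 st2.py
```

```text
23.17 draw 43.6 x 1.3 z 73.3 Fy 11.30  Ft 12.30
```

>>> {"api": "move_arm", "payload": {"steps": [[-1, -0.2, 0.7, 0, 0, 0, 0], [-1, -0.4, 1.4, 0, 0, 0, 0], [-1, -0.5, 2, 0, 0, 0, 0], [-1, -0.5, 2, 0, 0, 0, 0]]}}

```text
clock: 23.5
position: [538.9, 9.5, 73.3]
ee_rot: [0.992, 0.128, 0.0, -0.001]
contact_force: [-3.0, 8.4, 0.1]
gripper_width: 0.0
```

```bash
python3 st2.py
```

```text
23.5 draw 42.1 x 1.3 z 73.3 Fy 8.84  Ft 9.55
```

>>> {"api": "move_arm", "payload": {"steps": [[-1, -0.2, 0.7, 0, 0, 0, 0], [-1, -0.3, 1, 0, 0, 0, 0], [-1, -0.3, 1, 0, 0, 0, 0]]}}

```text
clock: 23.75
position: [538.8, 9.8, 73.3]
ee_rot: [0.992, 0.128, 0.0, -0.0]
contact_force: [-1.9, 4.9, -0.1]
gripper_width: 0.1
```

```bash
python3 st2.py
```

```text
23.75 draw 41.8 x 1.3 z 73.3 Fy 5.23  Ft 6.12
```

>>> {"api": "move_arm", "payload": {"steps": [[-1, -0.2, 0.7, 0, 0, 0, 0], [-1, -0.3, 1, 0, 0, 0, 0], [-1, -0.3, 1, 0, 0, 0, 0]]}}

```text
clock: 24.0
position: [538.7, 10.0, 73.3]
ee_rot: [0.992, 0.128, 0.0, 0.0]
contact_force: [-0.3, 1.0, -1.0]
gripper_width: -0.1
```

```bash
python3 st2.py
```

```text
24.0 draw 41.5 x 1.2 z 73.3 Fy 1.05  Ft 2.02
```

>>> {"api": "move_arm", "payload": {"steps": [[-1, -0.2, 0.7, 0, 0, 0, 0], [-1, -0.3, 1, 0, 0, 0, 0], [-1, -0.3, 1, 0, 0, 0, 0]]}}

```text
clock: 24.25
position: [538.4, 11.1, 73.4]
ee_rot: [0.992, 0.128, 0.0, 0.0]
contact_force: [0.6, -0.4, -0.7]
gripper_width: -0.3
```

```bash
python3 st2.py
```

```text
24.25 draw 40.4 x 1.2 z 73.4 Fy -0.49  Ft 0.02
```

>>> {"api": "move_arm", "payload": {"steps": [[-1, -1, 4, 0, 0, 0, 0], [-1, -3.6, 13.5, 0, 0, 0, 0], [-1, -3.6, 13.5, 15, 0, 0, 0], [-1, -3.6, 13.5, 45, 0, 0, 0], [-1, -3.6, 13.5, 76, 0, 0, 0]]}}

```text
clock: 24.67
position: [533.4, 25.4, 149.1]
ee_rot: [0.992, 0.129, -0.002, 0.0]
contact_force: [1.6, 0.5, -0.2]
gripper_width: -0.4
```

```bash
python3 look.py 33
```

```text
24.6667 [533.4  25.4 149.1] tester xy 0.0 -29.1 F xyz 1.68 0.09 -0.18 tau [ 0.023 -0.185  0.   ]
24.7167 [538.4  26.1 157. ] tester xy 5.0 -29.7 F xyz 1.57 -0.11 5.47 tau [-0.049 -0.262  0.009]
```

View pics/w33.png

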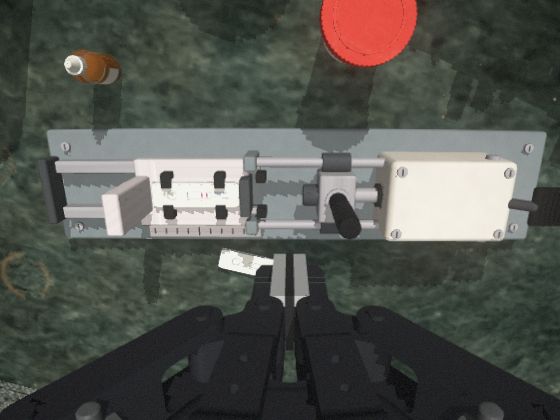

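>>> {"api": "move_arm", "payload": {"steps": [[-1, 10, -40, 0, 0, 0, 0], [-1, 20, -80, 0, 0, 0, 0], [-1, 30, -120, 0, 0, 0, 0], [-1, 40, -160, 0, 0, 0, 0], [-1, 49, -192, 0, 0, 0, 0]]}}

```text
clock: 25.13
position: [584.0, -168.8, 149.4]
ee_rot: [0.992, 0.128, 0.0, 0.0]
contact_force: [0.2, 1.1, 0.6]
gripper_width: 0.1
```

>>> {"api": "move_arm", "payload": {"steps": [[-1, 0, 0, 0, 0, 0, 0], [-1, 0, 0, -25, 0, 0, 0], [-1, 0, 0, -50, 0, 0, 0], [-1, 0, 0, -65, 0, 0, 0], [-1, 0, 0, -65, 0, 0, 0]]}}

```text
clock: 25.55
position: [580.7, -166.0, 80.3]
ee_rot: [0.992, 0.128, -0.004, -0.001]
contact_force: [-0.5, 0.1, -0.8]
gripper_width: -0.1
```

```bash
python3 look.py 34;python3 - <<'E'
from ov import *
out=[]
for n in('scene','side'):
    p=optics.get_image(n);s=readout.read_state();c=proj(p,s['position'])[0]
    x0,y0=int(c[0])-45,int(c[1])-40
    f=cv2.resize(p['frame'][y0:y0+80,x0:x0+90],None,fx=4.4,fy=4.4,interpolation=cv2.INTER_CUBIC)
    u=(c-[x0,y0])*4.4;cv2.circle(f,(int(u[0]),int(u[1])),2,(255,0,0),-1)
    u=(proj(p,W([(0,-225,70.5)]))[0]-[x0,y0])*4.4;cv2.circle(f,(int(u[0]),int(u[1])),2,(0,0,255),-1)
    out.append(f)
cv2.imwrite('pics/t5.png',np.hstack(out))
E
python3 st.py
```

```text
25.55 [ 580.7 -166.    80.3] tester xy -2.8 -226.3 F xyz -0.48 0.22 -0.84 tau [0.064 0.089 0.017]
25.6 [ 582.4 -166.3   82.6] tester xy -1.3 -227.0 F xyz -0.28 -0.28 -0.17 tau [-0.032 -0.041 -0.028]
25.7 [ 584.6 -166.7   85.4] tester xy 0.7 -227.9 F xyz 0.28 -0.5 0.69 tau [-0.022 -0.038  0.001]
```

View pics/t5.png

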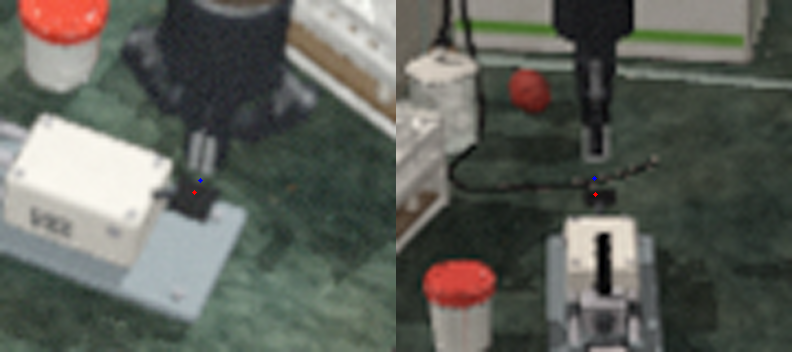

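View pics/w34.png

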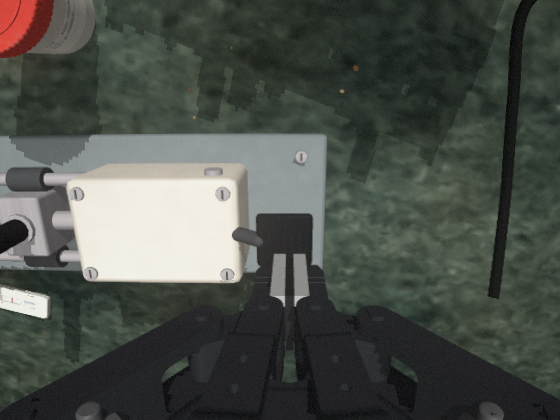

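>>> {"api": "move_arm", "payload": {"steps": [[-1, 0, 0, -10, 0, 0, 0], [-1, 0, 0, -20, 0, 0, 0], [-1, 0, 0, -25, 0, 0, 0], [-1, 0, 0, -25, 0, 0, 0], [-1, 0, 0, -25, 0, 0, 0]]}}

```text
clock: 26.12
position: [583.4, -167.1, 58.9]
ee_rot: [0.992, 0.128, -0.0, -0.0]
contact_force: [0.4, -0.2, 0.0]
gripper_width: 0.0
```

```bash
python3 st.py
```

```text
26.1167 [ 583.4 -167.1   58.9] tester xy -0.5 -228.0 F xyz 0.36 -0.35 0.0 tau [ 0.016 -0.029 -0.056]
```

>>> {"api": "move_arm", "payload": {"steps": [[-1, 0, 0, -1, 0, 0, 0], [-1, 0, 0, -2, 0, 0, 0], [-1, 0, 0, -3, 0, 0, 0], [-1, 0, 0, -4, 0, 0, 0], [-1, 0, 0, -5, 0, 0, 0]]}}

```text
clock: 26.53
position: [583.7, -167.1, 54.4]
ee_rot: [0.992, 0.128, 0.0, 0.0]
contact_force: [-0.3, 0.2, -0.8]
gripper_width: 0.3
```

>>> {"api": "move_arm", "payload": {"steps": [[-1, 0, 0, -1, 0, 0, 0], [-1, 0, 0, -2, 0, 0, 0], [-1, 0, 0, -3, 0, 0, 0]]}}

```text
clock: 26.78
position: [583.7, -167.0, 51.3]
ee_rot: [0.992, 0.128, 0.0, -0.0]
contact_force: [-1.2, 0.1, 0.4]
gripper_width: 0.4
```

>>> {"api": "move_arm", "payload": {"steps": [[-1, 0, 0, -1, 0, 0, 0], [-1, 0, 0, -2, 0, 0, 0], [-1, 0, 0, -3, 0, 0, 0]]}}

```text
clock: 27.03
position: [583.6, -167.0, 48.2]
ee_rot: [0.992, 0.128, -0.0, -0.0]
contact_force: [-0.1, 0.1, 0.7]
gripper_width: -0.0
```

>>> {"api": "move_arm", "payload": {"steps": [[-1, 0, 0, -1, 0, 0, 0], [-1, 0, 0, -2, 0, 0, 0], [-1, 0, 0, -3, 0, 0, 0]]}}

```text
clock: 27.28
position: [583.8, -167.3, 46.1]
ee_rot: [0.992, 0.129, 0.0, 0.0]
contact_force: [-2.7, -0.7, 6.1]
gripper_width: 0.3
```

```bash
python3 look.py 35
```

```text
27.2833 [ 583.8 -167.3   46.1] tester xy -0.2 -228.3 F xyz -2.83 -0.01 6.08 tau [-0.229  0.56   0.012]
27.3333 [ 583.8 -167.4   46.1] tester xy -0.2 -228.4 F xyz -2.15 0.59 5.53 tau [-0.076  0.457  0.028]
```

View pics/w35.png

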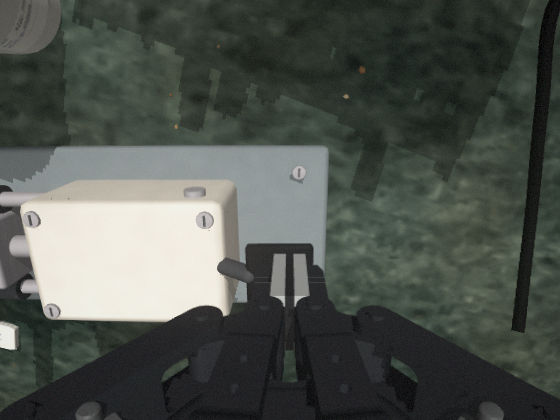

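>>> {"api": "move_arm", "payload": {"steps": [[-1, 0, 0, -1, 0, 0, 0], [-1, 0, 0, -2, 0, 0, 0]]}}

```text
clock: 27.5
position: [584.0, -167.8, 44.7]
ee_rot: [0.992, 0.129, 0.0, 0.001]
contact_force: [-3.1, -3.1, 7.6]
gripper_width: -0.2
```

>>> {"api": "move_arm", "payload": {"steps": [[-1, 0, 0, -1, 0, 0, 0], [-1, 0, 0, -2, 0, 0, 0]]}}

```text
clock: 27.67
position: [584.3, -167.7, 42.4]
ee_rot: [0.992, 0.128, 0.001, 0.001]
contact_force: [0.7, -0.2, 0.6]
gripper_width: -0.4
```

```bash
python3 look.py 36
```

```text
27.6667 [ 584.3 -167.7   42.4] tester xy 0.2 -228.8 F xyz 0.64 -0.39 0.6 tau [-0.007 -0.019  0.016]
27.7167 [ 584.2 -167.5   41.8] tester xy 0.1 -228.6 F xyz -0.45 -2.97 2.65 tau [-0.724 -0.172 -0.027]
```

```bash
python3 - <<'E'
from h import *
p=optics.get_image('scene')
cv2.imwrite('pics/t6.png',cv2.resize(p['frame'][170:300,200:380],None,fx=4.4,fy=4.4,interpolation=cv2.INTER_CUBIC))
E
python3 st.py
```

```text
27.7667 [ 584.3 -167.5   41.8] tester xy 0.2 -228.7 F xyz -0.31 -2.0 2.96 tau [-0.7   -0.06  -0.015]
```

View pics/t6.png

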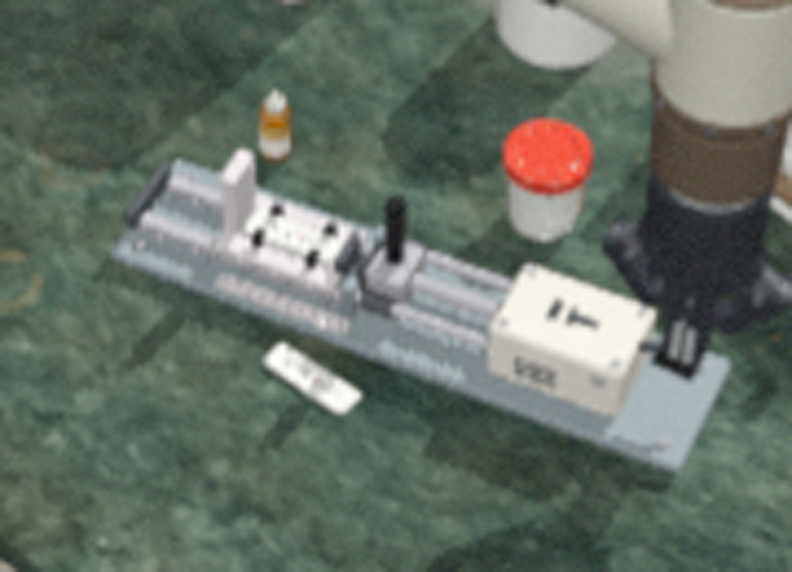

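>>> {"api": "move_arm", "payload": {"steps": [[-1, 0, 0, 5, 0, 0, 0], [-1, 0, 0, 15, 0, 0, 0], [-1, 0, 0, 45, 0, 0, 0], [-1, 0, 0, 80, 0, 0, 0], [-1, 0, 0, 110, 0, 0, 0]]}}

```text
clock: 28.18
position: [583.5, -166.8, 153.4]
ee_rot: [0.992, 0.128, -0.0, -0.0]
contact_force: [0.7, -0.1, 0.2]
gripper_width: -0.1
```

>>> {"api": "move_arm", "payload": {"steps": [[-1, -5, 30, 30, 0, 0, 0], [-1, -10, 60, 50, 0, 0, 0], [-1, -15, 90, 70, 0, 0, 0], [-1, -20, 120, 90, 0, 0, 0], [-1, -20, 130, 100, 0, 0, 0]]}}

```text
clock: 28.6
position: [563.6, -34.0, 255.1]
ee_rot: [0.992, 0.13, 0.002, -0.0]
contact_force: [-0.2, -1.2, 1.0]
gripper_width: -0.1
```

>>> {"api": "move_arm", "payload": {"steps": [[-1, 0, 0, 0, 0, 0, 0], [-1, 0, 0, 0, 0, 0, 0], [-1, 0, 0, 0, 0, 0, 0]]}}

```text
clock: 28.85
position: [562.9, -37.5, 250.2]
ee_rot: [0.992, 0.128, -0.001, -0.0]
contact_force: [-0.3, -0.7, -0.9]
gripper_width: -0.1
```

```bash
python3 - <<'E'
from ov import *
p=optics.get_image('scene');f1=p['frame'][190:280,220:370]
w=optics.get_image('wrist');f=w['frame'].copy()
def tp(n,pic):
    r=nets.tip_of(n,pic);return r[0]['uv'] if r else None
c,s=np.cos(a),np.sin(a)
for n,z in(('push_tab',78),('cocking_post',95),('paddle_top',70.5),('housing_top',62)):
    u=tp(n,w)
    if u is not None:
        X=atz(w,u,z)[0];d=X[:2]-[x,y];print(n,u,'tester x,y',(c*d[0]+s*d[1]).round(1),(-s*d[0]+c*d[1]).round(1))
cv2.imwrite('pics/t7.png',f);cv2.imwrite('pics/t8.png',cv2.resize(f1,None,fx=5,fy=5))
E
python3 st.py
```

```text
push_tab [56.5, 188.2] tester x,y 1.5 134.5
cocking_post [212.1, 193.4] tester x,y 0.5 -26.5
paddle_top [415.4, 187.6] tester x,y -0.3 -225.2
housing_top [339.4, 186.4] tester x,y -1.3 -149.8
29.15 [563.5 -37.8 250.6] tester xy 13.1 -97.9 F xyz -0.34 -0.18 -0.92 tau [-0.017 -0.025  0.043]
```

View pics/t7.png

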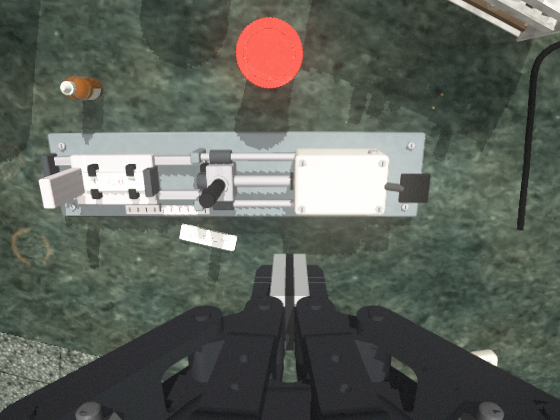

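View pics/t8.png

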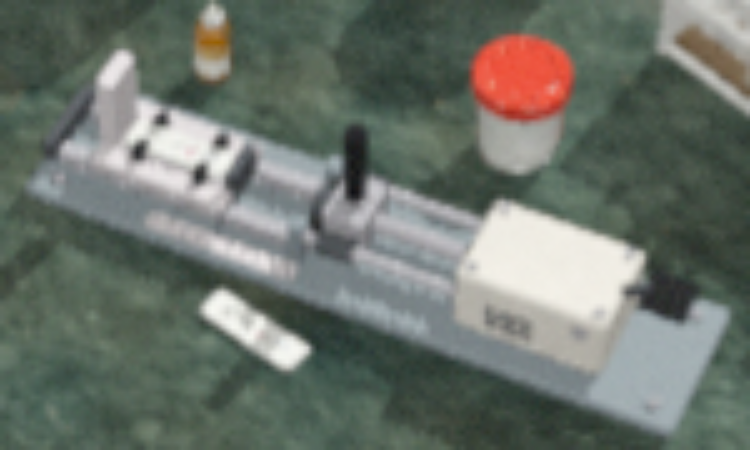

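```bash
python3 - <<'E'
from h import *
p=optics.get_image('wrist');g=p['frame'].astype(int);o=cv2.imread('pics/t7.png').astype(int)
print(np.abs(g-o)[120:230,30:440].mean())
print(workorder.job_done())
E
```

```text
5.3118477457501845
the job is handed in; nothing more can be done
None
```

I ran the shot and handed the job in; no verdict came back, so the outcome below rests on my own checks.

- **Carriage to the nose:** I pushed the tab until the reaction rose from friction to about 4.5 N. I then backed off so the striker's spring returned the carriage to zero. My first try had the fingertips riding on top of the tab and dragged the carriage back about 15 mm. The real tips stood about 20 mm above the reported TCP, so I repeated the push lower, and the carriage then stayed in place.
- **Cocking:** The resistance bump peaked at about 29 mm of draw, and I felt light buffer contact at about 45 mm. I estimate the buffer took 2–3 N, against the 7 N limit. As I eased the striker forward, the pull fell to zero at about 41.5 mm, so it was caught. A picture after I let go showed it cocked with the carriage still in place.
- **Trip:** The highest force I read on the paddle was about 8 N, against the 20 N limit. The force then dropped away and the striker fired.
- **Last checks:**
  - **Carriage:** it stands roughly 40 mm down the track, by network and calibration.
  - **Striker:** it looks fully forward. The network put the post 3 mm behind its first estimate, which is inside the network's noise but close to the 4 mm limit.
  - **Bystanders:** the cup, bottle and spare cassette look unmoved. I did not recheck the timer or the notebook, though the arm stayed above the tester after its first move.
  - **Arm:** it was clear of everything.
  - **Carriage at rest:** my picture-difference check was inconclusive. It gave a mean difference of 5 grey levels, perhaps camera noise, and I did not follow it up.

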